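# Put the speakers and phones on charge for the night

### The job

Put everything on charge for the night. Draw the sliding contact bar of the speaker dock back, lay each standing speaker on its side in a cradle of its own with its base end towards the bar, and then push the bar home so that it presses the speakers against the end stop. Stand every phone that lies on the desk on a short edge in a slot of the wooden rack, one to a slot, and leave the other things on the desk alone.

Things in the scene. Friction and masses are not known exactly. Their poses are not given: they have to be found in the camera images.
- dock: Fixed speaker charging dock, grey plate with white cradles, 214 (x) x 272 (y) x 12 mm; origin at the centre of its underside, z up. Two V-shaped cradles run along its y; at their +y ends are end stops (inner face at y = +115 mm, 44 mm tall); at the -y end a sliding contact bar with brass contacts.
- bar (a joint): Slide of the contact bar along the dock's y, in m: 0 = fully in, 0.065 = fully drawn back to -y. Stays where left (about 2 N of friction). Its contacts are at dock y = -40 mm minus the joint value; they meet the base of a speaker that is against the end stop at 0.015, so with the bar in there is no room for a speaker. Starts within 5 mm of fully in.
- bar_tab (a point): Grip point on the upright tab in the middle of the contact bar; the tab is 12 mm thick along the dock's y, 44 mm wide along its x, and rises from 66 to 102 mm above the desk; this point lies at 88 mm. The bar itself is 66 mm tall and 14 mm thick.
- speaker_a_mid (a point): Centre of a portable speaker, a cylinder 56 mm in diameter and 170 mm long, 0.28 kg (varies), grey cloth with black ends; stands upright on its base at the start. Its z axis runs along the cylinder from the base (brass contact ring) to the top (buttons).
- speaker_b_mid (a point): Centre of the second speaker, the same as the first; may be absent.
- rack: Fixed wooden charging rack, base 205 (x) x 104 (y) x 14 mm; origin at the middle of its underside, z up. Four slots across it, 36 mm apart, 18 mm wide (x) and 73 mm long (y), between ribs rising to 55 mm and side boards rising to 64 mm above the desk. Going up, slots lean 15 degrees to the rack's +x; a loose phone leans up to 23. Reached from the -x side, fill the +x slots first.
- slot0 (a point): Middle of the floor of the slot nearest the rack's -x end, 14 mm above the desk. Same axes as the rack.
- slot1 (a point): Middle of the floor of the second slot.
- slot2 (a point): Middle of the floor of the third slot.
- slot3 (a point): Middle of the floor of the slot nearest the rack's +x end.
- phone_a_mid (a point): Centre of a phone in a grey bumper case, 136 (x) x 64 (y) x 12 (z) mm, 0.19 kg, lying flat with the screen (+z) up at the start. Either short edge may go down and it may face either way.
- phone_b_mid (a point): Centre of the second phone, the same; may be absent.
- phone_c_mid (a point): Centre of the third phone, the same; may be absent.
- rubber_eraser: Bystander: small eraser 20 x 46 x 13 mm among the work.
- memory_stick: Bystander: small memory stick 18 x 54 x 8 mm among the work.
- speaker_a_base (a point): Centre of that speaker's base face, 85 mm from its centre.
- speaker_b_base (a point): Centre of that speaker's base face, 85 mm from its centre.
- bay_front (a point): Where the centre of a docked speaker lies in the first cradle: dock x = -48, y = +30, 54 mm above the desk. The cradle is a 90 degree V along y from y = -33 to +97 mm; its walls end 37 mm above the desk and 23 mm either side of its centre line. Same axes as the dock.
- bay_back (a point): The same for the second cradle, dock x = +48 mm.
- desk_calculator: Bystander: desk calculator 122 x 74 x 13 mm lying in front of the dock.
- phone_d_mid (a point): Centre of the fourth phone, the same; may be absent.

How it is judged:
By the outcome, as a careful person would: the job done as asked, in the order asked, and still so for the second after the job is handed in, with the robot touching nothing.
Of speaker_a, speaker_b only 1 to 2 are there at a start; the rules pass over those that are not, and their reading is None.
Of phone_a, phone_b, phone_c, phone_d only 3 to 4 are there at a start; the rules pass over those that are not, and their reading is None.
At some moment in a run one of phone_a, phone_b, phone_c, phone_d may be knocked a few centimetres aside while the robot is not near it.
It also fails if it takes over 200 s, if anything falls off the work surface, if the arm or the gripper's body presses on something with over 40 N, if the wrist force passes 120 N, or if a joint passes its speed limit or range.

### The arm

A 6-joint arm with a two-finger parallel gripper is mounted at the origin on a cart in front of the work surface, level with it; the furniture and walls round the work are solid. World frame = base frame: x ahead of the robot, y to its left, z up, the work surface at z = 0. Lengths are in mm, angles in rad, forces in N, time in s.
With the tool pointing down it reaches from about 350 to 925 mm from the base axis. Payload 6.4 kg.
Tool frame: the origin (TCP) lies midway between the tips of the shut fingers; the grasp point (between the pads) lies behind it (r.tcp_to_grasp is the z of the grasp point in the tool frame, in mm); z points along the fingers, y is the line along which they close (so a half turn about z gives the same grasp; the last joint's range is limited). The gripper opens to 85 mm and grips with 20 to 120 N. Pads are 22 mm wide; open, the fingers measure 114 mm over their backs; the gripper's body (76 mm by 85 mm) begins 54 mm behind the grasp point. The pads swing forward as they close: fully open they stand 13 mm farther back than shut.
Start: joints at [-1.472, 0.245, 1.558, -0, 1.339, -0.174], TCP at [175.133, -625.973, 231.29] pointing down, gripper open.
Joint ranges: [-3.13, 3.13], [-1.02, 2.26], [0.13, 2.54], [-0.95, 4.09], [0.21, 2.88], [-2.74, 2.74]. Speed limits (rad/s): [2.57, 2.57, 3.14, 3.14, 3.14, 3.14].

### API

Orientations are given as a unit quaternion [x, y, z, w].
In Python, from workcell import sensors, vision, r, models gives the robot as it stands.
- The arm moves only by the tool move_arm, never from a script. Its argument "series" is a list of rows, each a list of 3 entries, a list of its own where there are three numbers: the shift along the tool's x, y, z scaled (see below), then the turn, a rotation vector about the tool's x, y, z scaled (see below), then the gripper command: -1 is shut, 1 is fully open, values between are in proportion. In form: [[[dx, dy, dz], [wx, wy, wz], fingers], ...]. A call has 1 to 12 rows; each row is the pose to reach, as a shift and turn from the pose commanded when the call began, along the tool's axes at that moment; what a row does not reach only later rows make up. The controller multiplies each number of a shift by 0.3 m and each number of a turn by 90 degrees. A row lasts 1/12 s, in which the tool goes at most 41.7 mm and 7.16 degrees, less where a joint would pass 70% of its speed; a pose out of reach is approached as far as the arm can. A call with a number of a shift or a turn outside -1 to 1 is refused whole. A call with a gripper value outside its range is refused whole. The fingers move at their own pace and stop on an object; the grip force is fixed at half the most. Time passes only in rows, so rows that repeat a pose let the fingers close. It gives the time, the measured TCP pose, the force, the opening and the grip force at its end, in the units of the state.
- sensors.get_state(): the state, without advancing time (a new reading comes with each control period).
- vision.snapshot(name): name is "side" or "top"; returns a dict with "img" (420x560x3 uint8, red, green, blue), "z_map" (420x560 float32, mm along the optical axis (not along the pixel's ray), 0 where there is no reading), "mtx" (3x3 intrinsics, pixels), "D" ([k1, k2, p1, p2, k3] as OpenCV has them; the pictures are not rectified), "cam_to_world" (4x4, takes a point from camera to world coordinates). Camera axes: x right, y up, looking along -z (the intrinsics and any distortion apply to the point x, -y, -z); pixel columns grow to the right and rows downward; lengths in mm; the calibration is good to about 2 mm. A picture is of the moment at which its call begins.
- r.close_job(): hands the job in; it is judged then, once.
Trained networks look in a picture, given as the dict that the camera call returned (one of the last four; its "shot" number tells which), for a name from the list of things; names that differ only in an ending like _2 or _b are one class to them, and where a whole thing is asked for, a point or a joint stands for the part that bears it (a point fixed in the world has none). Each returns a list of dicts, best first, with "p" (0 to 1); they miss things now and then, are a little off and sometimes report something else, mostly with a low value. They report only what shows in the picture. A call takes as long as a camera call.
- models.find_in(picture, query): "extent" ([left, top, right, bottom] in pixels, round what is visible of it).
- models.masks_of(picture, query): "region" (420x560 bool, what is visible of it) and "extent" ([left, top, right, bottom] in pixels, round what is visible of it).
The state is a dict: "clock": time; "joint_pos": joint angles; "qvel": joint speeds; "joint_torque": joint torques, N m; "tool_pos": TCP position; "tool_rot": TCP orientation; "ft_force": force on the tool from outside, world axes, zero at the start; "torque": the same for the moment, N m; "grip_width": finger opening in mm; "grasp_force": force on a finger pad.
Only numpy, scipy, OpenCV 4.12 (cv2) and the standard library are available. Lean on these libraries where they do the work, as an engineer would, in place of code of your own. Each camera call takes 0.05 s, during which the arm holds its last target. There are 200 camera calls.

## Working session

There is one attempt and no reset: what is moved stays moved. The work goes in short steps, Python scripts to look and compute and a tool call to move; the robot and the scene stay as the last step left them, time stands still between calls to the robot, and variables do not carry over. Pictures are saved under pics/ and viewed, at most 14 in all, crops included, and the job is handed in when it is done.

Besides the shell and the picture viewer there is one more tool, called after "Emit:" as a command line: name --argument value ..., lists and objects as JSON in quotes. move_arm: Moves the arm, as the interface text tells. Its arguments: {"type":"object","properties":{"series":{"type":"array"}},"required":["series"]}

```bash
ls; mkdir -p pics; cat > h.py <<'E'
import numpy as np, cv2
from scipy.spatial.transform import Rotation as R
from workcell import sensors, vision, r, models
def cloud(s):
    h,w=s["z_map"].shape
    u,v=np.meshgrid(np.arange(w),np.arange(h))
    p=cv2.undistortPoints(np.stack([u,v],-1).reshape(-1,1,2).astype(np.float64),np.array(s["mtx"]),np.array(s["D"])).reshape(h,w,2)
    z=s["z_map"].astype(float)
    P=np.stack([p[...,0]*z,-p[...,1]*z,-z,np.ones_like(z)],-1)@np.array(s["cam_to_world"]).T
    P=P[...,:3]; P[z==0]=np.nan
    return P
def save(s,n): cv2.imwrite(f"pics/{n}.png",s["img"][...,::-1])
E
python3 - <<'E'
from h import *
st=sensors.get_state(); print({k:np.round(v,3) for k,v in st.items()}, r.tcp_to_grasp)
for n in("top","side"):
    s=vision.snapshot(n); save(s,n+"0"); P=cloud(s)
    print(n,np.round(s["cam_to_world"],2).tolist())
    for q in("dock","bar_tab","speaker_a_mid","rack","phone_a_mid","rubber_eraser","memory_stick","desk_calculator"):
        for m in models.masks_of(s,q):
            g=P[m["region"]]; g=g[~np.isnan(g[:,0])]
            if len(g)<5: continue
            zt=np.percentile(g[:,2],95); t=g[g[:,2]>zt-8]
            rc=cv2.minAreaRect(t[:,:2].astype(np.float32))
            print(q,round(m["p"],2),np.round(m["extent"]),"zt",round(zt),"med",np.round(np.median(g,0)),"rect",np.round(rc[0]),np.round(rc[1]),round(rc[2]))
E
```

```text
pics
{'clock': np.float64(0.0), 'joint_pos': array([-1.472,  0.246,  1.559,  0.   ,  1.339, -0.174]), 'qvel': array([-0.001,  0.001,  0.   ,  0.   , -0.   , -0.001]), 'joint_torque': array([ 1.0000e-03, -4.2950e+01, -3.2613e+01, -0.0000e+00,  5.0000e-03,
        0.0000e+00]), 'tool_pos': array([ 175.064, -625.392,  230.156]), 'tool_rot': array([ 0.991,  0.136,  0.   , -0.001]), 'ft_force': array([ 0.595, -0.176, -0.342]), 'torque': array([-0.058,  0.065, -0.008]), 'grasp_force': np.float64(0.0), 'grip_width': np.float64(85.326)} -18.700000000000003
top [[0.0, 0.98, -0.19, 300.83], [-1.0, -0.0, -0.02, -41.68], [-0.02, 0.19, 0.98, 1259.49], [0.0, 0.0, 0.0, 1.0]]
dock 0.8 [130. 154. 234. 241.] zt 60 med [576. 285.  16.] rect [590. 339.] [ 18. 149.] 80
bar_tab 0.7 [156. 162. 174. 229.] zt 100 med [586. 337.  56.] rect [591. 339.] [15. 43.] 81
speaker_a_mid 0.61 [388. 162. 417. 196.] zt 172 med [ 599. -334.  162.] rect [ 608. -343.] [51. 53.] 46
speaker_a_mid 0.42 [405. 220. 446. 246.] zt 172 med [ 463. -379.  162.] rect [ 468. -390.] [54. 53.] 43
rack 0.62 [316. 147. 359. 216.] zt 64 med
[... 964 characters left out ...]
mid 0.98 [296. 120. 310. 171.] zt 170 med [ 601. -323.  101.] rect [ 610. -341.] [50. 52.] 44
rack 0.56 [243. 163. 311. 205.] zt 62 med [ 618. -128.   43.] rect [ 632. -168.] [ 96. 194.] 88
memory_stick 0.47 [312. 173. 320. 176.] zt 10 med [ 542. -302.    8.] rect [ 543. -301.] [29. 20.] 31
memory_stick 0.3 [295. 122. 311. 172.] zt 170 med [ 601. -324.   99.] rect [ 608. -341.] [51. 52.] 16
memory_stick 0.24 [138. 240. 282. 359.] zt 64 med [570. 333.  15.] rect [591. 341.] [ 17. 149.] 80
desk_calculator 0.7 [242. 164. 307. 204.] zt 62 med [ 616. -129.   44.] rect [ 632. -165.] [ 91. 194.] 88
desk_calculator 0.64 [279. 298. 328. 346.] zt 14 med [343. 278.  10.] rect [345. 271.] [125.  75.] 86
```

```bash
python3 - <<'E'
import cv2
a=cv2.imread("pics/top0.png")[110:330,110:470]; cv2.imwrite("pics/top0c.png",cv2.resize(a,None,fx=2.2,fy=2.2,interpolation=cv2.INTER_CUBIC))
E
```

```text
(no output)
```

View pics/top0c.png

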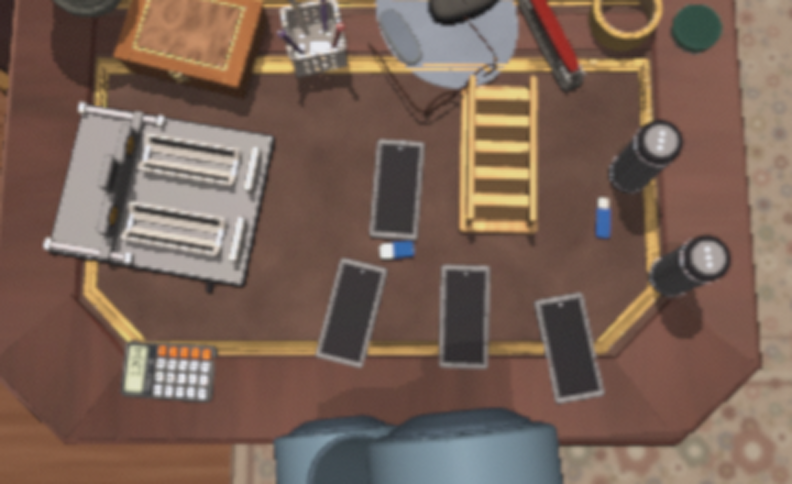

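View pics/side0.png

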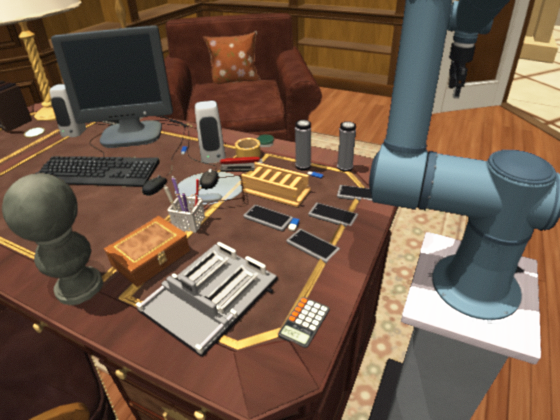

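The top crop shows the dock at left, with its bar at the left end near px (160,190). Four phones are at about px (290,195), (270,252), (321,254) and (369,268). The rack is at (337,180), and the two standing speakers are at (410,174) and (431,227). The eraser is at (290,223), next to the far phone. Next I'll measure the phones, the rack's lean direction and the dock pose.

```bash
cat >> h.py <<'E'
def phones(s=None,P=None):
    """dark/grey 8..18 mm high blobs of phone size"""
    s=s or vision.snapshot("top"); P=cloud(s) if P is None else P
    out=[]
    m=((P[...,2]>7)&(P[...,2]<20)).astype(np.uint8)
    n,l,stt,c=cv2.connectedComponentsWithStats(m,connectivity=4)
    for i in range(1,n):
        if stt[i,4]<60: continue
        g=P[l==i][:,:2].astype(np.float32)
        rc=cv2.minAreaRect(g); a,b=rc[1]; ang=rc[2]
        if a<b: ang+=90
        ang=(ang+90)%180-90
        out.append((np.round(rc[0]),round(max(a,b)),round(min(a,b)),round(ang,1),round(float(np.nanmedian(P[l==i][:,2])),1),stt[i,:4].tolist()))
    return out
E
python3 - <<'E'
from h import *
s=vision.snapshot("top");P=cloud(s)
for o in phones(s,P): print(o)
# rack profile along x for y band of interior
for n in ("top","side"):
    s=vision.snapshot(n);P=cloud(s)
    g=P.reshape(-1,3); k=(abs(g[:,1]+167)<25)&(g[:,0]>510)&(g[:,0]<750)&(g[:,2]<80); g=g[k]
    b=np.round(g[:,0]/4).astype(int)
    print(n,[(int(i*4),int(g[b==i,2].min()),int(g[b==i,2].max())) for i in np.unique(b)])
    g=P.reshape(-1,3)
    k=(g[:,2]>48)&(g[:,2]<72)&(abs(g[:,0]-630)<130)&(abs(g[:,1]+167)<75)
    rc=cv2.minAreaRect(g[k][:,:2].astype(np.float32)); print("rack top",rc)
    k=(g[:,2]>7)&(g[:,2]<17)&(abs(g[:,0]-575)<170)&(abs(g[:,1]-290)<190)&(g[:,0]>430)
    rc=cv2.minAreaRect(g[k][:,:2].astype(np.float32)); print("dock plate",rc)
    k=(g[:,2]>30)&(g[:,2]<55)&(abs(g[:,0]-570)<150)&(g[:,1]<250)&(g[:,1]>100)
    rc=cv2.minAreaRect(g[k][:,:2].astype(np.float32)); print("walls",rc)
E
```

```text
(array([1216.,  904.]), 75, 16, -24.5, 12.7, [0, 0, 13, 20])
(array([1171.,  -43.]), 208, 144, 20.4, 13.1, [263, 0, 64, 54])
(array([1001.,  -25.]), 105, 38, -79.5, 14.3, [272, 59, 33, 16])
(array([859., 390.]), 100, 31, -62.1, 15.2, [139, 99, 30, 19])
(array([805., -32.]), 93, 35, 34.9, 16.8, [282, 114, 20, 26])
(array([ 627., -167.]), 199, 103, -1.8, 12.8, [318, 150, 36, 66])
(array([602., 390.]), 186, 76, -10.1, 14.1, [133, 161, 37, 63])
(array([578., 283.]), 265, 227, 76.7, 13.8, [132, 163, 103, 80])
(array([574., -28.]), 164, 64, -4.9, 11.4, [278, 173, 25, 55])
(array([626., 252.]), 114, 18, 79.4, 14.7, [178, 177, 38, 12])
(array([530., 269.]), 114, 17, 80.0, 15.0, [170, 208, 39, 12])
(array([395.,  -1.]), 680, 193, 89.4, 10.8, [162, 227, 238, 69])
(array([421., 405.]), 60, 34, 44.2, 9.2, [135, 243, 17, 18])
(array([ -3., 102.]), 58, 10, 5.4, 10.5, [240, 396, 5, 24])
top [(512, -4, 5), (516, -9, 2), (520, -6, 3), (524, -3, 3), (528, -6, 14), (532, 8, 20), (536, 5, 18), (540, 7, 17), (544, 9, 26), (548, 19, 40), (552, 30, 57), (556, 48, 61), (560, 48, 60), (564, 49, 59), (568, 50
[... 1223 characters left out ...]
6), (604, 52, 54), (608, 51, 51), (612, 47, 47), (620, 34, 39), (624, 30, 51), (628, 43, 56), (632, 51, 56), (636, 51, 55), (640, 51, 54), (656, 33, 36), (660, 32, 54), (664, 44, 56), (668, 52, 57), (672, 53, 55), (676, 52, 54), (680, 50, 51), (692, 37, 37), (696, 34, 50), (700, 41, 57), (704, 49, 56), (708, 52, 54), (712, 52, 53), (716, 50, 51), (744, 39, 39), (748, 2, 42)]
rack top ((632.2587890625, -165.98678588867188), (96.77565002441406, 196.57968139648438), 88.1721420288086)
dock plate ((592.17626953125, 294.8533630371094), (303.2322998046875, 315.2266540527344), 5.273866653442383)
walls ((602.9464111328125, 203.9986572265625), (91.19181823730469, 234.43341064453125), 87.0513687133789)
```

```bash
cat >> h.py <<'E'
def darks():
    s=vision.snapshot("top");P=cloud(s); im=s["img"].astype(int)
    m=((im.max(2)<75)&(im.max(2)-im.min(2)<22)&(P[...,2]>0)&(P[...,2]<28)&(P[...,0]<720)&(P[...,0]>300)&(P[...,1]<110)).astype(np.uint8)
    n,l,stt,c=cv2.connectedComponentsWithStats(m,connectivity=4); o=[]
    for i in range(1,n):
        if stt[i,4]<150: continue
        g=P[l==i]; rc=cv2.minAreaRect(g[:,:2].astype(np.float32)); a,b=rc[1]; ang=rc[2]+(90 if a<b else 0)
        o.append((np.round(rc[0]),round(max(a,b)),round(min(a,b)),round((ang+90)%180-90,1),round(float(np.median(g[:,2])),1)))
    return s,o
def down(phi,tilt=0):
    """tool down, tool x at world angle phi deg; tilt>0 raises tool z towards tool +x... by deg"""
    c,q=np.cos(np.radians(phi)),np.sin(np.radians(phi))
    x=np.array([c,q,0]);z=np.array([0,0,-1.]);y=np.cross(z,x)
    Rm=R.from_matrix(np.stack([x,y,z],1))
    return Rm*R.from_rotvec([0,np.radians(tilt),0])
def plan(legs,start=None):
    if start is None:
        st=sensors.get_state(); start=(np.array(st["tool_pos"]),R.from_quat(st["tool_rot"]))
    p,q=start; print("from",np.round(p,1),"x-axis",np.round(q.as_matrix()[:,0],2),"z",np.round(q.as_matrix()[:,2],2))
    for P2,R2 in legs:
        P2=np.array(P2,float); d=q.inv().apply(P2-p); w=(q.inv()*R2).as_rotvec()
        n=max(np.linalg.norm(d)/41.7,np.degrees(np.linalg.norm(w))/7.16)
        print(np.round(d/300,3).tolist(),np.round(w/(np.pi/2),3).tolist(),"rows>=",round(n,1))
        p,q=P2,R2
def pst():
    s=sensors.get_state(); print({k:np.round(s[k],2).tolist() for k in("clock","joint_pos","tool_pos","ft_force","grip_width","grasp_force")})
E
python3 - <<'E'
from h import *
s,o=darks()
for x in o: print(x)
plan([((400,-480,280),down(60)),((500,-200,300),down(110)),((560,100,280),down(150)),((591,340,180),down(170)),((591,340,72),down(170))])
E
```

```text
(array([588., -30.]), 117, 47, -4.7, 11.3)
(array([420.,  30.]), 117, 48, -13.7, 11.8)
(array([ 414., -119.]), 119, 49, -2.5, 11.7)
(array([ 374., -255.]), 118, 49, 10.9, 11.9)
from [ 175.1 -626.   231.3] x-axis [ 0.96  0.27 -0.  ] z [ 0. -0. -1.]
[0.853, -0.267, -0.162] [0.0, 0.0, -0.493] rows>= 6.5
[0.975, -0.178, -0.067] [0.0, 0.0, -0.556] rows>= 7.1
[0.871, 0.53, 0.067] [0.0, 0.0, -0.444] rows>= 7.4
[0.311, 0.744, 0.333] [0.0, 0.0, -0.222] rows>= 6.3
[0.0, 0.0, 0.36] [0.0, 0.0, 0.0] rows>= 2.6
```

Emit:
move_arm --series '[[[0.853,-0.267,-0.162],[0,0,-0.493],1],[[0.853,-0.267,-0.162],[0,0,-0.493],1],[[0.853,-0.267,-0.162],[0,0,-0.493],1],[[0.853,-0.267,-0.162],[0,0,-0.493],1],[[0.853,-0.267,-0.162],[0,0,-0.493],1],[[0.853,-0.267,-0.162],[0,0,-0.493],1],[[0.853,-0.267,-0.162],[0,0,-0.493],1],[[0.853,-0.267,-0.162],[0,0,-0.493],1],[[0.853,-0.267,-0.162],[0,0,-0.493],1]]'

```text
clock: 1.85
tool_pos: [400.8, -479.4, 280.2]
tool_rot: [0.866, 0.501, -0.0, 0.0]
ft_force: [-0.8, -0.7, -0.3]
grip_width: 85.3
grasp_force: 0.0
```

Emit:
move_arm --series '[[[0.975,-0.178,-0.067],[0,0,-0.556],1],[[0.975,-0.178,-0.067],[0,0,-0.556],1],[[0.975,-0.178,-0.067],[0,0,-0.556],1],[[0.975,-0.178,-0.067],[0,0,-0.556],1],[[0.975,-0.178,-0.067],[0,0,-0.556],1],[[0.975,-0.178,-0.067],[0,0,-0.556],1],[[0.975,-0.178,-0.067],[0,0,-0.556],1],[[0.975,-0.178,-0.067],[0,0,-0.556],1],[[0.975,-0.178,-0.067],[0,0,-0.556],1],[[0.975,-0.178,-0.067],[0,0,-0.556],1]]'

```text
clock: 2.68
tool_pos: [499.4, -201.0, 299.6]
tool_rot: [0.574, 0.819, -0.0, -0.0]
ft_force: [0.4, -0.7, 0.5]
grip_width: 85.2
grasp_force: 0.0
```

Emit:
move_arm --series '[[[0.871,0.53,0.067],[0,0,-0.444],1],[[0.871,0.53,0.067],[0,0,-0.444],1],[[0.871,0.53,0.067],[0,0,-0.444],1],[[0.871,0.53,0.067],[0,0,-0.444],1],[[0.871,0.53,0.067],[0,0,-0.444],1],[[0.871,0.53,0.067],[0,0,-0.444],1],[[0.871,0.53,0.067],[0,0,-0.444],1],[[0.871,0.53,0.067],[0,0,-0.444],1],[[0.871,0.53,0.067],[0,0,-0.444],1]]'

```text
clock: 3.43
tool_pos: [560.2, 100.7, 278.8]
tool_rot: [0.259, 0.966, -0.0, -0.001]
ft_force: [0.3, -0.2, 0.3]
grip_width: 85.4
grasp_force: 0.0
```

Emit:
move_arm --series '[[[0.311,0.744,0.333],[0,0,-0.222],0],[[0.311,0.744,0.333],[0,0,-0.222],0],[[0.311,0.744,0.333],[0,0,-0.222],0],[[0.311,0.744,0.333],[0,0,-0.222],0],[[0.311,0.744,0.333],[0,0,-0.222],0],[[0.311,0.744,0.333],[0,0,-0.222],0],[[0.311,0.744,0.333],[0,0,-0.222],0],[[0.311,0.744,0.333],[0,0,-0.222],0],[[0.311,0.744,0.333],[0,0,-0.222],0]]'

```text
clock: 4.18
tool_pos: [591.6, 337.7, 179.5]
tool_rot: [0.088, 0.996, -0.001, -0.0]
ft_force: [-0.4, 0.3, -0.1]
grip_width: 42.4
grasp_force: 0.0
```

```bash
python3 - <<'E'
from h import *
pst()
for n in("top","side"):
    s=vision.snapshot(n); P=cloud(s).reshape(-1,3)
    k=(P[:,2]>82)&(P[:,2]<106)&(np.hypot(P[:,0]-591,P[:,1]-340)<45)
    print(n,k.sum(), cv2.minAreaRect(P[k][:,:2].astype(np.float32)) if k.sum()>4 else None)
plan([((591,340,74),down(170))])
E
```

```text
{'clock': 4.18, 'joint_pos': [0.35, 0.36, 1.51, -0.0, 1.27, -1.04], 'tool_pos': [591.64, 337.7, 179.46], 'ft_force': [-0.37, 0.3, -0.12], 'grip_width': 42.37, 'grasp_force': 0.0}
top 74 ((589.746826171875, 339.1356506347656), (11.801750183105469, 42.79872512817383), 77.8364486694336)
side 161 ((591.343994140625, 341.6222229003906), (12.060680389404297, 44.01786422729492), 81.51297760009766)
from [592.  337.6 181. ] x-axis [-0.98  0.18 -0.  ] z [ 0. -0. -1.]
[0.005, 0.007, 0.357] [0.0, 0.001, -0.002] rows>= 2.6
```

Emit:
move_arm --series '[[[0.003,0.01,0.357],[0,0,0],0],[[0.003,0.01,0.357],[0,0,0],0],[[0.003,0.01,0.357],[0,0,0],0],[[0.003,0.01,0.357],[0,0,0],0],[[0.003,0.01,0.357],[0,0,0],-1],[[0.003,0.01,0.357],[0,0,0],-1],[[0.003,0.01,0.357],[0,0,0],-1],[[0.003,0.01,0.357],[0,0,0],-1],[[0.003,0.01,0.357],[0,0,0],-1],[[0.003,0.01,0.357],[0,0,0],-1]]'

```text
clock: 5.12
tool_pos: [592.7, 343.5, 76.7]
tool_rot: [0.087, 0.996, 0.001, 0.003]
ft_force: [0.4, -2.5, 6.9]
grip_width: 11.0
grasp_force: 60.3
```

Emit:
move_arm --series '[[[0,0.06,0],[0,0,0],-1],[[0,0.12,0],[0,0,0],-1],[[0,0.16,0],[0,0,0],-1],[[0,0.19,0],[0,0,0],-1],[[0,0.205,0],[0,0,0],-1],[[0,0.213,0],[0,0,0],-1],[[0,0.213,0],[0,0,0],-1],[[0,0.213,0],[0,0,0],-1]]'

```text
clock: 5.78
tool_pos: [603.1, 402.1, 76.6]
tool_rot: [0.087, 0.996, -0.004, 0.001]
ft_force: [-5.8, -18.8, 14.5]
grip_width: 11.3
grasp_force: 61.8
```

```bash
python3 - <<'E'
from h import *
pst()
E
```

```text
{'clock': 5.78, 'joint_pos': [0.43, 0.57, 1.43, -0.01, 1.15, -0.96], 'tool_pos': [603.15, 402.14, 76.65], 'ft_force': [-5.78, -18.8, 14.5], 'grip_width': 11.31, 'grasp_force': 61.8}
```

```bash
python3 - <<'E'
from h import *
st=sensors.get_state()
plan([((603,401,250),down(170)),((560,110,330),down(150)),((500,-180,330),down(138)),((478.7,-403,330),down(129,-40)),((478.7,-403,260),down(129,-70)),((478.7,-403,99),down(129,-70))],(np.array([603,402,76]),down(170)))
E
```

```text
from [603 402  76] x-axis [-0.98  0.17  0.  ] z [ 0.  0. -1.]
[-0.001, -0.003, -0.58] [0.0, 0.0, 0.0] rows>= 4.2
[-0.027, -0.98, -0.267] [0.0, 0.0, 0.222] rows>= 7.3
[-0.31, -0.937, 0.0] [0.0, 0.0, 0.133] rows>= 7.1
[-0.445, -0.6, 0.0] [0.035, -0.444, 0.096] rows>= 5.7
[0.15, 0.0, 0.179] [0.0, -0.333, -0.0] rows>= 4.2
[0.504, 0.0, 0.184] [0.0, 0.0, 0.0] rows>= 3.9
```

Emit:
move_arm --series '[[[0,0,0],[0,0,0],0],[[0,0,0],[0,0,0],0],[[0,0,0],[0,0,0],0],[[0,0,-0.58],[0,0,0],0],[[0,0,-0.58],[0,0,0],0],[[0,0,-0.58],[0,0,0],1],[[0,0,-0.58],[0,0,0],1],[[0,0,-0.58],[0,0,0],1],[[0,0,-0.58],[0,0,0],1]]'

```text
clock: 6.53
tool_pos: [603.2, 407.8, 253.2]
tool_rot: [0.087, 0.996, 0.003, 0.004]
ft_force: [-0.3, 0.4, -0.2]
grip_width: 85.4
grasp_force: 0.0
```

Emit:
move_arm --series '[[[-0.027,-0.98,-0.267],[0,0,0.222],1],[[-0.027,-0.98,-0.267],[0,0,0.222],1],[[-0.027,-0.98,-0.267],[0,0,0.222],1],[[-0.027,-0.98,-0.267],[0,0,0.222],1],[[-0.027,-0.98,-0.267],[0,0,0.222],1],[[-0.027,-0.98,-0.267],[0,0,0.222],1],[[-0.027,-0.98,-0.267],[0,0,0.222],1],[[-0.027,-0.98,-0.267],[0,0,0.222],1],[[-0.027,-0.98,-0.267],[0,0,0.222],1]]'

```text
clock: 7.28
tool_pos: [558.0, 112.8, 326.4]
tool_rot: [0.261, 0.965, -0.0, -0.0]
ft_force: [0.2, 0.2, 0.2]
grip_width: 85.3
grasp_force: 0.0
```

Emit:
move_arm --series '[[[-0.31,-0.937,0],[0,0,0.133],1],[[-0.31,-0.937,0],[0,0,0.133],1],[[-0.31,-0.937,0],[0,0,0.133],1],[[-0.31,-0.937,0],[0,0,0.133],1],[[-0.31,-0.937,0],[0,0,0.133],1],[[-0.31,-0.937,0],[0,0,0.133],1],[[-0.31,-0.937,0],[0,0,0.133],1],[[-0.31,-0.937,0],[0,0,0.133],1],[[-0.31,-0.937,0],[0,0,0.133],1]]'

```text
clock: 8.03
tool_pos: [497.9, -175.5, 324.9]
tool_rot: [0.359, 0.933, 0.001, -0.002]
ft_force: [-0.8, -0.1, 0.3]
grip_width: 85.7
grasp_force: 0.0
```

Emit:
move_arm --series '[[[-0.445,-0.6,0],[0.035,-0.444,0.096],1],[[-0.445,-0.6,0],[0.035,-0.444,0.096],1],[[-0.445,-0.6,0],[0.035,-0.444,0.096],1],[[-0.445,-0.6,0],[0.035,-0.444,0.096],1],[[-0.445,-0.6,0],[0.035,-0.444,0.096],1],[[-0.445,-0.6,0],[0.035,-0.444,0.096],1],[[-0.445,-0.6,0],[0.035,-0.444,0.096],1],[[-0.445,-0.6,0],[0.035,-0.444,0.096],1],[[-0.445,-0.6,0],[0.035,-0.444,0.096],1]]'

```text
clock: 8.78
tool_pos: [478.5, -396.1, 327.0]
tool_rot: [0.403, 0.849, -0.146, 0.309]
ft_force: [-0.5, 0.7, 0.5]
grip_width: 85.8
grasp_force: 0.0
```

```bash
python3 - <<'E'
from h import *
pst(); s=vision.snapshot("side"); P=cloud(s).reshape(-1,3)
for c in ((468,-390),(610,-342)):
    k=(P[:,2]>164)&(P[:,2]<176)&(np.hypot(P[:,0]-c[0],P[:,1]-c[1])<60)
    print(k.sum(), cv2.minEnclosingCircle(P[k][:,:2].astype(np.float32)) if k.sum()>4 else None)
plan([((478.7,-403,260),down(129,-70)),((478.7,-403,99),down(129,-70))])
E
```

```text
{'clock': 8.78, 'joint_pos': [-0.87, -0.25, 1.98, -0.02, 0.71, -1.54], 'tool_pos': [478.5, -396.14, 326.98], 'ft_force': [-0.45, 0.73, 0.45], 'grip_width': 85.81, 'grasp_force': 0.0}
120 ((469.443603515625, -388.2987365722656), 29.345182418823242)
113 ((609.5997924804688, -341.7574157714844), 29.078800201416016)
from [ 478.6 -396.4  327.6] x-axis [-0.48  0.59 -0.64] z [ 0.41 -0.5  -0.77]
[0.132, -0.014, 0.184] [0.002, -0.333, 0.001] rows>= 4.2
[0.504, 0.0, 0.184] [0.0, 0.0, 0.0] rows>= 3.9
```

```bash
cat > ik.py <<'E'
import numpy as np
from scipy.optimize import least_squares
from scipy.spatial.transform import Rotation as R
LO=np.array([-3.13,-1.02,.13,-.95,.21,-2.74]);HI=np.array([3.13,2.26,2.54,4.09,2.88,2.74])
def fk(q,k,s4=1):
    A,B,L,H,d,e=k
    rz=lambda a:R.from_euler('z',a); ry=lambda a:R.from_euler('y',a)
    # pitch from vertical-up = rotation about +y (z->x)
    R1=rz(q[0]); R2=R1*ry(q[1]); R3=R2*ry(q[2]); R4=R3*rz(s4*q[3]); R5=R4*ry(q[4]); 
    p=np.array([0,0,H])+R1.apply([0,d,0])+R2.apply([0,0,A])+R3.apply([e,0,B])+R5.apply([0,0,L])
    R6=R5*rz(q[5]+np.pi/2*0)
    return p,R6
E
python3 - <<'E'
from ik import *
D=[([-1.472,.245,1.558,0,1.339,-.174],(175.1,-626,231.3)),([.35,.36,1.51,0,1.27,-1.04],(591.6,337.7,179.5)),([.43,.57,1.43,-.01,1.15,-.96],(603.15,402.1,76.6)),([-.87,-.25,1.98,-.02,.71,-1.54],(478.5,-396.1,327))]
f=lambda k:np.concatenate([fk(q,k)[0]-np.array(p) for q,p in D]+[np.array([k[5]])*.05])
for b in ((430,400,250,180,115,0),(400,350,300,200,115,40)):
    s=least_squares(f,b); print(np.round(s.x,1),np.round(s.fun,1))
for q,p in D: 
    M=fk(q,s.x)[1].as_matrix(); print(np.round(M[:,0],2),np.round(M[:,1],2),np.round(M[:,2],2))
E
```

```text
[390.8 562.4 239.4 230.7 114.1  10.9] [ 1.6  0.8 -0.9  0.8  0.   1.4  0.8 -2.  -0.2  0.6  0.4 -0.4  0.5]
[390.8 562.4 239.4 230.7 114.1  10.9] [ 1.6  0.8 -0.9  0.8  0.   1.4  0.8 -2.  -0.2  0.6  0.4 -0.4  0.5]
[-0.27  0.96  0.  ] [0.96 0.27 0.  ] [-0.  0. -1.]
[-0.18 -0.98 -0.  ] [-0.98  0.18 -0.  ] [ 0.  0. -1.]
[-0.18 -0.98  0.01] [-0.98  0.18  0.  ] [-0.   -0.01 -1.  ]
[-0.78 -0.63 -0.  ] [-0.48  0.59 -0.65] [ 0.41 -0.5  -0.76]
```

Emit:
move_arm --series '[[[0,0,0],[0.25,0,0],1],[[0,0,0],[0.25,0,0],1],[[0,0,0],[0.25,0,0],1],[[0,0,0],[0.25,0,0],1],[[0,0,0],[0.25,0,0],1],[[0,0,0],[0.25,0,0],1]]'

```text
clock: 9.33
tool_pos: [479.0, -396.4, 326.8]
tool_rot: [0.455, 0.804, -0.309, 0.225]
ft_force: [1.6, -0.2, 0.2]
grip_width: 85.8
grasp_force: 0.0
```

```bash
sed -i 's/+np.pi\/2\*0/+np.pi\/2/' ik.py; cat >>ik.py <<'E'
def ik(p,Rt,k,q0,s4=1):
    f=lambda q:np.concatenate([(fk(q,k,s4)[0]-p)/50,(fk(q,k,s4)[1].inv()*Rt).as_rotvec()*3,1e-4*(q-q0)])
    s=least_squares(f,np.clip(q0,LO+.01,HI-.01),bounds=(LO,HI)); return s.x,np.linalg.norm(s.fun[:6])
E
python3 - <<'E'
from ik import *
from h import sensors
st=sensors.get_state(); q=np.array(st["joint_pos"]); print(np.round(q,3))
D=[([-1.472,.245,1.558,0,1.339,-.174],(175.1,-626,231.3)),([.35,.36,1.51,0,1.27,-1.04],(591.6,337.7,179.5)),([.43,.57,1.43,-.01,1.15,-.96],(603.15,402.1,76.6)),([-.87,-.25,1.98,-.02,.71,-1.54],(478.5,-396.1,327)),(q,st["tool_pos"])]
Rt=R.from_quat(st["tool_rot"])
for s4 in(1,-1):
    f=lambda k:np.concatenate([fk(q,k,s4)[0]-np.array(p) for q,p in D]+[np.array([k[5]])*.05])
    s=least_squares(f,(430,400,250,180,115,0)); print(s4,np.round(s.x,1),np.round(s.fun,1),np.degrees((fk(q,s.x,s4)[1].inv()*Rt).magnitude()))
E
```

```text
[-0.668 -0.113  1.894 -0.705  0.884 -0.883]
1 [413.2 562.5 254.6 251.4 113.9  39. ] [ 1.3  1.8 -1.   0.6 -0.2  0.9  1.3 -2.1 -1.5  0.2  0.2  2.6  1.1  0.6
 -1.   2. ] 2.754441152272929e-14
-1 [  19.   589.6  -64.   -60.5   94.  -383. ] [-15.8 -28.   27.7  17.7 -15.2  34.   -0.1 -22.7  45.8 -22.4  -0.  -35.5
  48.4  59.4 -71.9 -19.2] 80.73565887907586
```

```bash
cat >>ik.py <<'E'
K=np.array([413.2,562.5,254.6,251.4,113.9,39.0])
def down(phi,tilt=0):
    c,q=np.cos(np.radians(phi)),np.sin(np.radians(phi))
    x=np.array([c,q,0]);z=np.array([0,0,-1.]);y=np.cross(z,x)
    return R.from_matrix(np.stack([x,y,z],1))*R.from_rotvec([0,np.radians(tilt),0])
def best(p,Rt,seeds):
    o=[]
    for q0 in seeds:
        q,e=ik(np.array(p,float),Rt,K,np.array(q0,float))
        if e<.03: o.append((min(np.min(q-LO),np.min(HI-q)),q))
    return max(o,key=lambda t:t[0]) if o else None
SE=[[-.8,.3,1.8,0,.6,-1.5],[-.8,.3,1.8,1.5,.6,0],[-.8,.3,1.8,3,.6,1.5],[-.8,.3,1.8,-.7,.6,-1.5],[-.8,.3,1.8,1.5,.6,-2],[-.8,.3,1.8,3,.6,-1.5],[-.8,.3,1.8,0,.6,1.5]]
E
python3 - <<'E'
from ik import *
def grasp(c,a,th,zg,flip):
    Rt=down(a+180,-(90-th)) if not flip else down(a,90-th)
    z=Rt.as_matrix()[:,2]; return np.array([c[0],c[1],zg])+18*z,Rt
for name,c in(("A",(469,-389)),("B",(610,-342))):
  for th in(20,35,50):
    for a in(-90,-70,-50,-30,-10,10):
      for flip in(0,1):
        zg=115
        g,Rt=grasp(c,a,th,zg,flip)
        b=best(g,Rt,SE)
        if b and b[0]>.03:
            b2=best(g+[0,0,150],Rt,[b[1]])
            # docked
            Rd=down(80,th) if not flip else down(260,-th)
            z=Rd.as_matrix()[:,2]; pd=np.array([625.7,254.1,54])+30*np.array([-.174,-.985,0])+18*z
            b3=best(pd,Rd,SE+[b[1]+[1,0,0,0,0,0]])
            print(name,th,a,flip,round(b[0],2),np.round(b[1],2),"up",b2 and round(b2[0],2),"dock",b3 and (round(b3[0],2),np.round(b3[1],2)))
E
```

```text
A 20 -70 0 0.09 [-0.7   0.22  2.23  4.    0.67  1.03] up None dock (np.float64(0.72), array([ 0.05,  0.43,  1.74,  0.43,  0.93, -0.03]))
A 20 -70 1 0.09 [-0.7   0.22  2.23  4.    0.67 -2.11] up None dock None
A 20 -50 0 0.21 [-0.89  0.14  2.33  3.12  0.55  1.59] up None dock (np.float64(0.72), array([ 0.05,  0.43,  1.74,  0.43,  0.93, -0.03]))
A 20 -50 1 0.21 [-0.89  0.14  2.33  3.12  0.55 -1.56] up None dock None
A 20 -30 0 0.2 [-1.08  0.14  2.34  2.26  0.7   2.11] up 0.01 dock (np.float64(0.72), array([ 0.05,  0.43,  1.74,  0.43,  0.93, -0.03]))
A 20 -30 1 0.2 [-1.08  0.14  2.34  2.26  0.7  -1.04] up 0.22 dock None
A 20 -10 0 0.3 [-1.22  0.21  2.24  1.75  0.97  2.3 ] up 0.0 dock (np.float64(0.72), array([ 0.05,  0.43,  1.74,  0.43,  0.93, -0.03]))
A 20 -10 1 0.3 [-1.22  0.21  2.24  1.75  0.97 -0.84] up 0.32 dock None
A 20 10 0 0.39 [-1.27  0.34  2.08  1.42  1.23  2.35] up 0.07 dock (np.float64(0.72), array([ 0.05,  0.43,  1.74,  0.43,  0.93, -0.03]))
A 20 10 1 0.46 [-1.27  0.34  2.08  1.42  1.23 -0.79] up 0.48 dock None
A 35 -30 0 0.1 [-1.05  0.05  2.28  1.74  0.43  2.64] up None d
[... 2888 characters left out ...]
  1.08, -0.59]))
B 50 -50 1 0.11 [-0.62  0.27  1.91 -0.53  0.32  2.28] up 0.37 dock (np.float64(0.19), array([-0.12,  0.49,  1.83,  1.05,  1.08,  2.55]))
B 50 -30 0 0.08 [-0.72  0.24  1.95  0.44  0.29 -2.14] up 0.36 dock (np.float64(0.71), array([-0.12,  0.49,  1.83,  1.05,  1.08, -0.59]))
B 50 -30 1 0.08 [-0.72  0.24  1.95  0.44  0.29  1.  ] up 0.36 dock (np.float64(0.19), array([-0.12,  0.49,  1.83,  1.05,  1.08,  2.55]))
B 50 -10 1 0.32 [-0.81  0.26  1.92  0.85  0.53  0.28] up 0.53 dock (np.float64(0.19), array([-0.12,  0.49,  1.83,  1.05,  1.08,  2.55]))
B 50 10 1 0.59 [-0.87  0.33  1.83  0.88  0.8  -0.05] up 0.78 dock (np.float64(0.19), array([-0.12,  0.49,  1.83,  1.05,  1.08,  2.55]))
```

```bash
cat >>ik.py <<'E'
from scipy.spatial.transform import Slerp
def check(legs,q0,p0=None,R0=None):
    q=np.array(q0,float); p,r_=fk(q,K) if p0 is None else (np.array(p0),R0)
    for n,(P2,R2) in enumerate(legs):
        P2=np.array(P2,float); sl=Slerp([0,1],R.concatenate([r_,R2])); m=9;em=0
        d=r_.inv().apply(P2-p); w=(r_.inv()*R2).as_rotvec(); rows=max(np.linalg.norm(d)/41.7,np.degrees(np.linalg.norm(w))/7.16); vm=np.zeros(6)
        for t in np.linspace(0,1,9)[1:]:
            qn,e=ik(p+(P2-p)*t,sl(t),K,q); vm=np.maximum(vm,abs(qn-q)/(rows/8/12)); q=qn; m=min(m,np.min(q-LO),np.min(HI-q)); em=max(em,e)
        v=(vm/(.7*np.array([2.57,2.57,3.14,3.14,3.14,3.14]))).max()
        print(n,np.round(d/300,3).tolist(),np.round(w/(np.pi/2),3).tolist(),"rows",round(rows*max(1,v),1),"margin",round(m,2),"err",round(em,3),np.round(q,2).tolist())
        p,r_=P2,R2
    return q
def spk(c,a,th,s): 
    Rt=down(a,90-th); return np.array([c[0],c[1],85+s])+15*Rt.as_matrix()[:,2],Rt
def dockpose(bay,th,s,h=0):
    Rd=down(260,-th); c={"front":(625.7,254.1),"back":(531.1,270.8)}[bay]
    return np.array([c[0],c[1],54+h])+s*np.array([-.174,-.985,0])+15*Rd.as_matrix()[:,2],Rd
E
python3 - <<'E'
from ik import *
from h import sensors
st=sensors.get_state()
for a in(0,15):
    g,Rg=spk((469,-389),a,50,50); u=np.array([0,0,1.])
    d,Rd=dockpose("front",50,50,3); d2,_=dockpose("back",50,50,3)
    print(g,d)
    legs=[((470,-360,330),down(65)),((440,-360,330),down(15)),(g+190*u,Rg),(g,Rg),(g+200*u,Rg),((500,-200,335),down(-20,10)),((560,50,320),down(-70,-30)),(d+140*u,Rd),(d,Rd)]
    check(legs,st["joint_pos"],st["tool_pos"],R.from_quat(st["tool_rot"]))
    g,Rg=spk((610,-342),a,50,50);d=d2
    check([((540,-360,350),down(15)),(g+190*u,Rg),(g,Rg),(g+200*u,Rg),((560,-180,335),down(-20,10)),((540,50,320),down(-70,-30)),(d+140*u,Rd),(d,Rd)],[-.9,.1,1.8,.1,1,.2])
E
```

```text
[ 478.64181415 -389.          123.50933335] [618.99533332 216.1660976   47.35818585]
0 [0.08, 0.019, -0.095] [0.032, 0.517, 0.589] rows 9.9 margin 0.34 err 0.0 [-0.85, 0.06, 1.59, -0.0, 1.5, -0.41]
1 [-0.042, -0.091, 0.0] [0.0, 0.0, 0.556] rows 7.0 margin 0.89 err 0.0 [-0.89, -0.0, 1.65, 0.0, 1.5, 0.42]
2 [0.099, 0.127, 0.055] [-0.058, 0.442, 0.16] rows 6.0 margin 0.63 err 0.0 [-1.12, -0.13, 1.91, 0.7, 1.13, 0.22]
3 [-0.407, 0.0, 0.485] [0.0, 0.0, 0.0] rows 4.6 margin 0.48 err 0.0 [-1.12, 0.1, 2.06, 0.88, 0.85, -0.1]
4 [0.429, 0.0, -0.511] [0.0, 0.0, 0.0] rows 4.8 margin 0.49 err 0.0 [-1.12, -0.14, 1.9, 0.69, 1.14, 0.23]
5 [0.079, -0.63, 0.016] [-0.095, -0.33, 0.204] rows 6.2 margin 0.63 err 0.0 [-0.62, -0.19, 1.82, 0.05, 1.34, 1.3]
6 [-0.104, -0.851, 0.032] [0.098, -0.415, 0.558] rows 8.8 margin 0.25 err 0.0 [-0.3, 0.11, 1.61, 0.42, 1.74, 2.49]
7 [-0.171, -0.374, 0.61] [0.215, -0.217, 0.257] rows 5.3 margin 0.0 err 0.045 [-0.16, 0.24, 1.83, 0.95, 1.25, 2.74]
8 [0.357, 0.0, 0.3] [0.0, 0.0, 0.0] rows 3.4 margin 0.01 err 0.0 [-0.15, 0.47, 1.85, 1.03, 1.11, 2.54]
0 [0.273, 0.041, -0.477
[... 2120 characters left out ...]
0.0 [-0.88, 0.11, 1.67, 0.7, 1.14, 0.2]
2 [-0.407, 0.0, 0.485] [0.0, 0.0, 0.0] rows 4.6 margin 0.69 err 0.0 [-0.88, 0.31, 1.8, 0.85, 0.9, -0.08]
3 [0.429, 0.0, -0.511] [0.0, 0.0, 0.0] rows 4.8 margin 0.72 err 0.0 [-0.88, 0.1, 1.66, 0.69, 1.15, 0.21]
4 [-0.016, -0.565, -0.064] [-0.166, -0.323, 0.356] rows 6.8 margin 0.81 err 0.0 [-0.52, -0.06, 1.7, 0.03, 1.33, 1.4]
5 [-0.329, -0.698, -0.007] [0.098, -0.415, 0.558] rows 8.8 margin 0.26 err 0.0 [-0.31, 0.06, 1.66, 0.41, 1.75, 2.48]
6 [-0.29, -0.16, 0.678] [0.215, -0.217, 0.257] rows 5.4 margin 0.0 err 0.002 [-0.15, 0.02, 2.07, 0.95, 1.23, 2.74]
7 [0.357, 0.0, 0.3] [0.0, 0.0, 0.0] rows 3.4 margin 0.03 err 0.0 [-0.15, 0.3, 2.09, 1.06, 1.07, 2.47]
```

```bash
python3 - <<'E'
from ik import *
u=np.array([0,0,1.])
for bay,c,mid in(("front",(469,-389),(500,-200,335)),("back",(610,-342),(560,-180,335))):
  for hh in(60,80):
    g,Rg=spk(c,15,50,50); d,Rd=dockpose(bay,50,50,3); 
    q,e=ik(g+200*u,Rg,K,np.array([-1.1,-.05,1.8,.7,1.3,0]))
    check([(mid,down(-20,10)),((540,30,300),down(-70,-30)),(d+hh*u,Rd),(d,Rd)],q,g+200*u,Rg)
E
```

```text
0 [0.201, -0.582, 0.119] [-0.166, -0.323, 0.356] rows 7.5 margin 0.66 err 0.0 [-0.62, -0.19, 1.82, 0.05, 1.34, 1.3]
1 [-0.155, -0.766, 0.091] [0.098, -0.415, 0.558] rows 8.8 margin 0.3 err 0.0 [-0.35, 0.08, 1.68, 0.4, 1.73, 2.44]
2 [-0.106, -0.46, 0.803] [0.215, -0.217, 0.257] rows 6.7 margin 0.1 err 0.0 [-0.15, 0.36, 1.85, 0.99, 1.16, 2.63]
3 [0.153, 0.0, 0.129] [0.0, 0.0, 0.0] rows 1.4 margin 0.12 err 0.0 [-0.15, 0.47, 1.85, 1.03, 1.11, 2.54]
0 [0.201, -0.582, 0.119] [-0.166, -0.323, 0.356] rows 7.5 margin 0.66 err 0.0 [-0.62, -0.19, 1.82, 0.05, 1.34, 1.3]
1 [-0.155, -0.766, 0.091] [0.098, -0.415, 0.558] rows 8.8 margin 0.3 err 0.0 [-0.35, 0.08, 1.68, 0.4, 1.73, 2.44]
2 [-0.139, -0.46, 0.745] [0.215, -0.217, 0.257] rows 6.4 margin 0.07 err 0.0 [-0.15, 0.33, 1.85, 0.97, 1.18, 2.67]
3 [0.204, 0.0, 0.171] [0.0, 0.0, 0.0] rows 1.9 margin 0.09 err 0.0 [-0.15, 0.47, 1.85, 1.03, 1.11, 2.54]
0 [-0.016, -0.565, -0.064] [-0.166, -0.323, 0.356] rows 6.8 margin 0.81 err 0.0 [-0.52, -0.06, 1.7, 0.03, 1.33, 1.4]
1 [-0.318, -0.635, 0.062] [0.098, -0.415, 0.558] rows 8.8 margin 0.3 err 0.0 [-0.35, 0.08, 1.68, 0.4, 1.73, 2.44]
2 [-0.245, -0.182, 0.883] [0.215, -0.217, 0.257] rows 6.7 margin 0.13 err 0.0 [-0.15, 0.17, 2.09, 1.01, 1.13, 2.59]
3 [0.153, 0.0, 0.129] [0.0, 0.0, 0.0] rows 1.4 margin 0.17 err 0.0 [-0.15, 0.3, 2.09, 1.06, 1.07, 2.47]
0 [-0.016, -0.565, -0.064] [-0.166, -0.323, 0.356] rows 6.8 margin 0.81 err 0.0 [-0.52, -0.06, 1.7, 0.03, 1.33, 1.4]
1 [-0.318, -0.635, 0.062] [0.098, -0.415, 0.558] rows 8.8 margin 0.3 err 0.0 [-0.35, 0.08, 1.68, 0.4, 1.73, 2.44]
2 [-0.278, -0.182, 0.825] [0.215, -0.217, 0.257] rows 6.4 margin 0.1 err 0.0 [-0.15, 0.13, 2.09, 0.99, 1.16, 2.63]
3 [0.204, 0.0, 0.171] [0.0, 0.0, 0.0] rows 1.9 margin 0.13 err 0.0 [-0.15, 0.3, 2.09, 1.06, 1.07, 2.47]
```

Emit:
move_arm --series '[[[0.08,0.019,-0.095],[0.032,0.517,0.589],1],[[0.08,0.019,-0.095],[0.032,0.517,0.589],1],[[0.08,0.019,-0.095],[0.032,0.517,0.589],1],[[0.08,0.019,-0.095],[0.032,0.517,0.589],1],[[0.08,0.019,-0.095],[0.032,0.517,0.589],1],[[0.08,0.019,-0.095],[0.032,0.517,0.589],1],[[0.08,0.019,-0.095],[0.032,0.517,0.589],1],[[0.08,0.019,-0.095],[0.032,0.517,0.589],1],[[0.08,0.019,-0.095],[0.032,0.517,0.589],1],[[0.08,0.019,-0.095],[0.032,0.517,0.589],1],[[0.08,0.019,-0.095],[0.032,0.517,0.589],1],[[0.08,0.019,-0.095],[0.032,0.517,0.589],1]]'

```text
clock: 10.33
tool_pos: [467.9, -362.2, 330.6]
tool_rot: [0.844, 0.536, -0.0, 0.002]
ft_force: [-0.4, 0.1, -0.3]
grip_width: 85.4
grasp_force: 0.0
```

Emit:
move_arm --series '[[[-0.042,-0.091,0],[0,0,0.556],1],[[-0.042,-0.091,0],[0,0,0.556],1],[[-0.042,-0.091,0],[0,0,0.556],1],[[-0.042,-0.091,0],[0,0,0.556],1],[[-0.042,-0.091,0],[0,0,0.556],1],[[-0.042,-0.091,0],[0,0,0.556],1],[[-0.042,-0.091,0],[0,0,0.556],1],[[-0.042,-0.091,0],[0,0,0.556],1],[[-0.042,-0.091,0],[0,0,0.556],1]]'

```text
clock: 11.08
tool_pos: [438.5, -360.5, 330.3]
tool_rot: [0.991, 0.131, 0.0, 0.002]
ft_force: [0.2, -0.6, -0.4]
grip_width: 85.0
grasp_force: 0.0
```

Emit:
move_arm --series '[[[0.1,0.118,0.055],[0,0.444,0],1],[[0.1,0.118,0.055],[0,0.444,0],1],[[0.1,0.118,0.055],[0,0.444,0],1],[[0.1,0.118,0.055],[0,0.444,0],1],[[0.1,0.118,0.055],[0,0.444,0],1],[[0.1,0.118,0.055],[0,0.444,0],1],[[0.1,0.118,0.055],[0,0.444,0],1],[[0.1,0.118,0.055],[0,0.444,0],1]]'

```text
clock: 11.75
tool_pos: [475.7, -387.8, 313.2]
tool_rot: [0.932, 0.121, 0.338, -0.042]
ft_force: [-0.1, -0.2, 1.3]
grip_width: 85.0
grasp_force: 0.0
```

```bash
python3 - <<'E'
from ik import *
from h import sensors,vision,save
st=sensors.get_state(); g,Rg=spk((469.3,-389),15,50,50)
print(g,np.round(st["tool_pos"],1))
check([(g,Rg)],st["joint_pos"],st["tool_pos"],R.from_quat(st["tool_rot"]))
save(vision.snapshot("side"),"s1")
E
```

```text
[ 478.6132773  -386.50451487  123.50933335] [ 475.7 -387.8  313.2]
0 [-0.397, -0.003, 0.492] [0.003, 0.002, -0.001] rows 4.5 margin 0.57 err 0.0 [-1.14, 0.18, 1.97, 0.83, 1.04, -0.29]
```

View pics/s1.png

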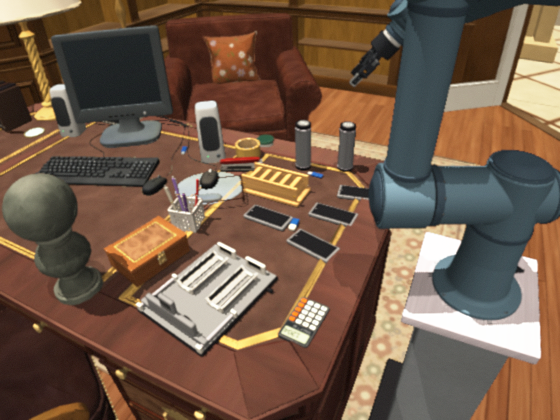

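The bar is drawn back (px 175,320). The gripper is tilted above speaker A, with its tips near px (355,80) and the speaker at (346,145).

Emit:
move_arm --series '[[[-0.397,-0.003,0.492],[0,0,0],1],[[-0.397,-0.003,0.492],[0,0,0],1],[[-0.397,-0.003,0.492],[0,0,0],1],[[-0.397,-0.003,0.492],[0,0,0],1],[[-0.397,-0.003,0.492],[0,0,0],1],[[-0.397,-0.003,0.492],[0,0,0],1],[[-0.397,-0.003,0.492],[0,0,0],1],[[-0.397,-0.003,0.492],[0,0,0],-1],[[-0.397,-0.003,0.492],[0,0,0],-1],[[-0.397,-0.003,0.492],[0,0,0],-1],[[-0.397,-0.003,0.492],[0,0,0],-1],[[-0.397,-0.003,0.492],[0,0,0],-1]]'

```text
clock: 12.8
tool_pos: [480.5, -388.5, 127.3]
tool_rot: [0.932, 0.121, 0.34, -0.04]
ft_force: [-1.1, -0.8, 7.0]
grip_width: 54.8
grasp_force: 62.9
```

```bash
python3 - <<'E'
from ik import *
from h import sensors,pst
pst(); st=sensors.get_state(); u=np.array([0,0,1.])
d,Rd=dockpose("front",50,50,4)
p0=np.array(st["tool_pos"]);R0=R.from_quat(st["tool_rot"])
check([(p0+200*u,R0),((500,-200,335),down(-20,10)),((540,30,300),down(-70,-30)),(d+65*u,Rd)],st["joint_pos"],p0,R0)
E
```

```text
{'clock': 12.8, 'joint_pos': [-1.14, 0.2, 1.95, 0.83, 1.03, -0.28], 'tool_pos': [480.45, -388.46, 127.33], 'ft_force': [-1.13, -0.79, 7.0], 'grip_width': 54.76, 'grasp_force': 62.94}
0 [0.429, 0.005, -0.51] [0.0, 0.0, 0.0] rows 4.8 margin 0.58 err 0.0 [-1.14, -0.05, 1.81, 0.71, 1.31, 0.01]
1 [0.189, -0.591, 0.12] [-0.161, -0.325, 0.355] rows 7.4 margin 0.66 err 0.0 [-0.62, -0.19, 1.82, 0.05, 1.34, 1.3]
2 [-0.155, -0.766, 0.091] [0.098, -0.415, 0.558] rows 8.8 margin 0.3 err 0.0 [-0.35, 0.08, 1.68, 0.4, 1.73, 2.44]
3 [-0.116, -0.46, 0.785] [0.215, -0.217, 0.257] rows 6.6 margin 0.09 err 0.0 [-0.15, 0.35, 1.85, 0.98, 1.17, 2.64]
```

Emit:
move_arm --series '[[[0.1,0.001,-0.12],[0,0,0],-1],[[0.2,0.002,-0.24],[0,0,0],-1],[[0.3,0.003,-0.36],[0,0,0],-1],[[0.429,0.005,-0.51],[0,0,0],-1],[[0.429,0.005,-0.51],[0,0,0],-1],[[0.429,0.005,-0.51],[0,0,0],-1],[[0.429,0.005,-0.51],[0,0,0],-1]]'

```text
clock: 13.38
tool_pos: [480.2, -388.0, 326.7]
tool_rot: [0.932, 0.122, 0.339, -0.04]
ft_force: [-0.0, 0.3, -4.0]
grip_width: 54.8
grasp_force: 65.8
```

Emit:
move_arm --series '[[[0.189,-0.591,0.12],[-0.161,-0.325,0.355],-1],[[0.189,-0.591,0.12],[-0.161,-0.325,0.355],-1],[[0.189,-0.591,0.12],[-0.161,-0.325,0.355],-1],[[0.189,-0.591,0.12],[-0.161,-0.325,0.355],-1],[[0.189,-0.591,0.12],[-0.161,-0.325,0.355],-1],[[0.189,-0.591,0.12],[-0.161,-0.325,0.355],-1],[[0.189,-0.591,0.12],[-0.161,-0.325,0.355],-1],[[0.189,-0.591,0.12],[-0.161,-0.325,0.355],-1],[[0.189,-0.591,0.12],[-0.161,-0.325,0.355],-1],[[0.189,-0.591,0.12],[-0.161,-0.325,0.355],-1]]'

```text
clock: 14.22
tool_pos: [499.1, -198.2, 329.9]
tool_rot: [0.982, -0.172, 0.082, 0.012]
ft_force: [0.1, -0.0, -3.4]
grip_width: 54.6
grasp_force: 65.8
```

Emit:
move_arm --series '[[[-0.155,-0.766,0.091],[0.098,-0.415,0.558],-1],[[-0.155,-0.766,0.091],[0.098,-0.415,0.558],-1],[[-0.155,-0.766,0.091],[0.098,-0.415,0.558],-1],[[-0.155,-0.766,0.091],[0.098,-0.415,0.558],-1],[[-0.155,-0.766,0.091],[0.098,-0.415,0.558],-1],[[-0.155,-0.766,0.091],[0.098,-0.415,0.558],-1],[[-0.155,-0.766,0.091],[0.098,-0.415,0.558],-1],[[-0.155,-0.766,0.091],[0.098,-0.415,0.558],-1],[[-0.155,-0.766,0.091],[0.098,-0.415,0.558],-1],[[-0.155,-0.766,0.091],[0.098,-0.415,0.558],-1],[[-0.155,-0.766,0.091],[0.098,-0.415,0.558],-1]]'

```text
clock: 15.13
tool_pos: [539.0, 30.0, 296.8]
tool_rot: [0.791, -0.554, -0.214, -0.149]
ft_force: [-0.2, -0.0, -1.8]
grip_width: 54.8
grasp_force: 66.2
```

```bash
python3 - <<'E'
from ik import *
from h import sensors,pst
pst(); st=sensors.get_state(); u=np.array([0,0,1.])
d,Rd=dockpose("front",50,50,4)
p0=np.array(st["tool_pos"]);R0=R.from_quat(st["tool_rot"])
check([(d+65*u,Rd),(d,Rd)],st["joint_pos"],p0,R0)
E
```

```text
{'clock': 15.13, 'joint_pos': [-0.35, 0.08, 1.68, 0.4, 1.72, 2.44], 'tool_pos': [539.0, 30.0, 296.76], 'ft_force': [-0.17, -0.0, -1.82], 'grip_width': 54.84, 'grasp_force': 66.18}
0 [-0.118, -0.464, 0.775] [0.217, -0.215, 0.255] rows 6.6 margin 0.09 err 0.0 [-0.15, 0.35, 1.85, 0.98, 1.17, 2.64]
1 [0.166, 0.0, 0.139] [0.0, 0.0, 0.0] rows 1.6 margin 0.11 err 0.0 [-0.15, 0.47, 1.85, 1.03, 1.11, 2.54]
```

Emit:
move_arm --series '[[[-0.118,-0.464,0.775],[0.217,-0.215,0.255],-1],[[-0.118,-0.464,0.775],[0.217,-0.215,0.255],-1],[[-0.118,-0.464,0.775],[0.217,-0.215,0.255],-1],[[-0.118,-0.464,0.775],[0.217,-0.215,0.255],-1],[[-0.118,-0.464,0.775],[0.217,-0.215,0.255],-1],[[-0.118,-0.464,0.775],[0.217,-0.215,0.255],-1],[[-0.118,-0.464,0.775],[0.217,-0.215,0.255],-1],[[-0.118,-0.464,0.775],[0.217,-0.215,0.255],-1],[[-0.118,-0.464,0.775],[0.217,-0.215,0.255],-1]]'

```text
clock: 15.88
tool_pos: [618.4, 218.3, 113.7]
tool_rot: [-0.584, 0.694, 0.272, 0.323]
ft_force: [-0.5, 0.0, -2.2]
grip_width: 54.6
grasp_force: 65.9
```

```bash
python3 - <<'E'
from ik import *
from h import *
pst(); st=sensors.get_state(); u=np.array([0,0,1.])
from ik import down
for n in("side","top"):
    s=vision.snapshot(n);save(s,"d1"+n);P=cloud(s)
    for m in models.masks_of(s,"speaker_a_mid"):
        g=P[m["region"]]; g=g[~np.isnan(g[:,0])]; 
        if g[:,1].mean()<0: continue
        c=g.mean(0);w,v=np.linalg.eigh(np.cov(g.T)); print(n,m["p"],np.round(c),np.round(v[:,2],3),np.round(g.min(0)),np.round(g.max(0)))
d,Rd=dockpose("front",50,50,4)
p0=np.array(st["tool_pos"]);R0=R.from_quat(st["tool_rot"])
check([(d,Rd)],st["joint_pos"],p0,R0)
a=cv2.imread("pics/d1side.png")[180:380,100:380];b=cv2.imread("pics/d1top.png")[130:270,110:306]
cv2.imwrite("pics/d1.png",np.hstack([cv2.resize(a,(420,300)),cv2.resize(b,(380,300))]))
E
```

```text
{'clock': 15.88, 'joint_pos': [-0.15, 0.37, 1.82, 0.98, 1.17, 2.65], 'tool_pos': [618.38, 218.33, 113.72], 'ft_force': [-0.49, 0.03, -2.19], 'grip_width': 54.6, 'grasp_force': 65.9}
side 0.61 [569. 311.  23.] [-0.163 -0.985 -0.058] [448. 144.  -3.] [720. 440. 103.]
0 [0.171, -0.003, 0.135] [0.001, -0.001, 0.001] rows 1.6 margin 0.11 err 0.0 [-0.15, 0.47, 1.85, 1.03, 1.11, 2.54]
```

View pics/d1.png

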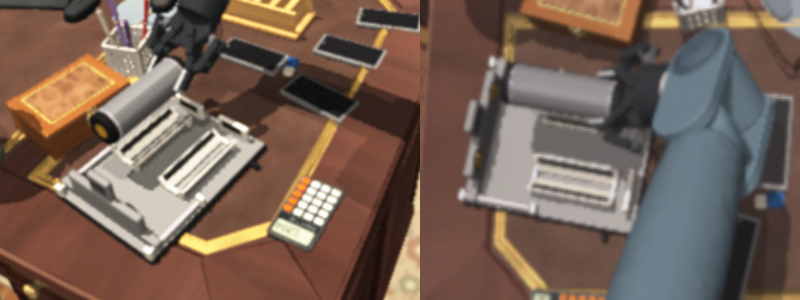

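The speaker is held level above the far cradle, with its brass base end facing the bar. Next I'll check its axis against the cradle before lowering.

```bash
cat >>h.py <<'E'
def axisfit(zlo,zhi,c,names=("top","side")):
    from scipy.optimize import least_squares
    for n in names:
        P=cloud(vision.snapshot(n)).reshape(-1,3); Y=np.array([-.174,-.985]); X=np.array([-.985,.174])
        d=P[:,:2]-np.array(c); a=d@Y; x=d@X
        k=(P[:,2]>zlo)&(P[:,2]<zhi)&(abs(x)<40)&(a>-85)&(a<10); x,a,z=x[k],a[k],P[k,2]
        if k.sum()<20: print(n,"few",k.sum()); continue
        f=lambda q:np.hypot(x-q[0]-q[1]*a,z-q[2]-q[3]*a)-28
        s=least_squares(f,[0,0,(zlo+zhi)/2-10,0],loss="soft_l1",f_scale=2); q=s.x
        print(n,k.sum(),"dx@0 %.1f slope %.3f z@0 %.1f slope %.3f"%tuple(q),"a-range",np.percentile(a,[1,99]).round(), "rms",np.sqrt(np.mean(s.fun**2)).round(1))
E
python3 - <<'E'
from h import *
axisfit(85,160,(625.7,254.1))
E
```

```text
top 680 dx@0 1.4 slope -0.002 z@0 124.3 slope -0.002 a-range [-84.   9.] rms 1.9
side 936 dx@0 0.4 slope 0.012 z@0 124.3 slope 0.000 a-range [-84.   9.] rms 1.2
```

Emit:
move_arm --series '[[[-0.032,0.002,0.038],[0,0,0],-1],[[-0.032,0.002,0.038],[0,0,0],-1],[[0.056,0.002,0.112],[0,0,0],-1],[[0.1,0.002,0.149],[0,0,0],-1],[[0.125,0.002,0.17],[0,0,0],-1],[[0.136,0.002,0.18],[0,0,0],-1],[[0.144,0.002,0.186],[0,0,0],-1],[[0.144,0.002,0.186],[0,0,0],-1],[[0.144,0.002,0.186],[0,0,0],-1]]'

```text
clock: 16.93
tool_pos: [622.3, 232.1, 47.0]
tool_rot: [-0.583, 0.694, 0.271, 0.325]
ft_force: [0.5, 0.2, -2.3]
grip_width: 54.8
grasp_force: 66.3
```

```bash
python3 - <<'E'
from h import *
pst(); axisfit(45,95,(625.7,254.1))
E
```

```text
{'clock': 16.93, 'joint_pos': [-0.12, 0.5, 1.81, 1.04, 1.09, 2.55], 'tool_pos': [622.35, 232.08, 47.03], 'ft_force': [0.5, 0.16, -2.26], 'grip_width': 54.77, 'grasp_force': 66.3}
top 611 dx@0 2.2 slope -0.002 z@0 55.0 slope 0.003 a-range [-84.   9.] rms 2.1
side 855 dx@0 1.1 slope 0.016 z@0 54.9 slope -0.012 a-range [-84.   9.] rms 1.3
```

Emit:
move_arm --series '[[[0.006,-0.004,0.005],[0,0,0],-1],[[0.006,-0.004,0.005],[0,0,0],-1],[[0.006,-0.004,0.005],[0,0,0],0.6],[[0.006,-0.004,0.005],[0,0,0],1],[[0.006,-0.004,0.005],[0,0,0],1],[[0.006,-0.004,0.005],[0,0,0],1],[[0.006,-0.004,0.005],[0,0,0],1],[[-0.04,-0.004,-0.14],[0,0,0],1],[[-0.1,-0.004,-0.25],[0,0,0],1],[[-0.2,-0.004,-0.4],[0,0,0],1],[[-0.3,-0.004,-0.6],[0,0,0],1],[[-0.3,-0.004,-0.6],[0,0,0],1]]'

```text
clock: 18.03
tool_pos: [607.7, 150.4, 230.5]
tool_rot: [-0.585, 0.691, 0.27, 0.328]
ft_force: [0.1, -0.9, 1.5]
grip_width: 85.4
grasp_force: 0.0
```

```bash
python3 - <<'E'
from ik import *
from h import sensors,pst,axisfit
pst(); axisfit(45,95,(625.7,254.1))
st=sensors.get_state(); u=np.array([0,0,1.]); p0=np.array(st["tool_pos"]);R0=R.from_quat(st["tool_rot"])
g,Rg=spk((609.7,-342),15,50,50)
check([((540,50,320),down(-70,-20)),((540,-180,340),down(-25,0)),((575,-345,350),down(10,20)),(g+190*u,Rg),(g,Rg)],st["joint_pos"],p0,R0)
E
```

```text
{'clock': 18.03, 'joint_pos': [-0.27, 0.17, 1.82, 0.9, 1.37, 2.74], 'tool_pos': [607.73, 150.43, 230.47], 'ft_force': [0.08, -0.92, 1.52], 'grip_width': 85.39, 'grasp_force': 0.0}
top 606 dx@0 1.1 slope 0.003 z@0 52.0 slope -0.004 a-range [-84.   8.] rms 1.9
side 828 dx@0 0.1 slope 0.018 z@0 51.9 slope -0.016 a-range [-84.   9.] rms 1.3
0 [0.01, 0.17, -0.465] [-0.203, 0.325, -0.268] rows 5.9 margin 0.01 err 0.0 [-0.26, 0.01, 1.68, 0.29, 1.65, 2.53]
1 [0.654, 0.262, -0.309] [-0.087, 0.211, -0.495] rows 6.8 margin 0.34 err 0.0 [-0.52, -0.0, 1.63, -0.0, 1.52, 1.48]
2 [0.338, 0.449, -0.033] [0.068, 0.215, -0.385] rows 5.6 margin 0.91 err 0.0 [-0.82, 0.09, 1.54, 0.3, 1.33, 0.53]
3 [0.097, 0.007, 0.165] [0.028, 0.222, -0.048] rows 2.9 margin 0.87 err 0.0 [-0.88, 0.11, 1.67, 0.7, 1.14, 0.2]
4 [-0.407, 0.0, 0.485] [0.0, 0.0, 0.0] rows 4.6 margin 0.69 err 0.0 [-0.88, 0.31, 1.8, 0.85, 0.9, -0.08]
```

Emit:
move_arm --series '[[[0.01,0.17,-0.465],[-0.203,0.325,-0.268],1],[[0.01,0.17,-0.465],[-0.203,0.325,-0.268],1],[[0.01,0.17,-0.465],[-0.203,0.325,-0.268],1],[[0.01,0.17,-0.465],[-0.203,0.325,-0.268],1],[[0.01,0.17,-0.465],[-0.203,0.325,-0.268],1],[[0.01,0.17,-0.465],[-0.203,0.325,-0.268],1],[[0.01,0.17,-0.465],[-0.203,0.325,-0.268],1],[[0.01,0.17,-0.465],[-0.203,0.325,-0.268],1]]'

```text
clock: 18.8
tool_pos: [537.8, 53.2, 312.9]
tool_rot: [0.806, -0.564, -0.149, -0.097]
ft_force: [0.5, 0.5, -0.2]
grip_width: 85.8
grasp_force: 0.0
```

Emit:
move_arm --series '[[[0.654,0.262,-0.309],[-0.087,0.211,-0.495],1],[[0.654,0.262,-0.309],[-0.087,0.211,-0.495],1],[[0.654,0.262,-0.309],[-0.087,0.211,-0.495],1],[[0.654,0.262,-0.309],[-0.087,0.211,-0.495],1],[[0.654,0.262,-0.309],[-0.087,0.211,-0.495],1],[[0.654,0.262,-0.309],[-0.087,0.211,-0.495],1],[[0.654,0.262,-0.309],[-0.087,0.211,-0.495],1],[[0.654,0.262,-0.309],[-0.087,0.211,-0.495],1],[[0.654,0.262,-0.309],[-0.087,0.211,-0.495],1]]'

```text
clock: 19.55
tool_pos: [537.9, -177.7, 331.6]
tool_rot: [0.976, -0.218, -0.007, -0.001]
ft_force: [-0.3, -0.6, -0.3]
grip_width: 85.3
grasp_force: 0.0
```

Emit:
move_arm --series '[[[0.338,0.449,-0.033],[0.068,0.215,-0.385],1],[[0.338,0.449,-0.033],[0.068,0.215,-0.385],1],[[0.338,0.449,-0.033],[0.068,0.215,-0.385],1],[[0.338,0.449,-0.033],[0.068,0.215,-0.385],1],[[0.338,0.449,-0.033],[0.068,0.215,-0.385],1],[[0.338,0.449,-0.033],[0.068,0.215,-0.385],1],[[0.338,0.449,-0.033],[0.068,0.215,-0.385],1],[[0.338,0.449,-0.033],[0.068,0.215,-0.385],1]]'

```text
clock: 20.22
tool_pos: [573.8, -342.5, 341.0]
tool_rot: [0.982, 0.085, 0.166, -0.018]
ft_force: [-0.1, -0.1, 0.7]
grip_width: 85.2
grasp_force: 0.0
```

```bash
python3 - <<'E'
from ik import *
from h import sensors,pst,vision,cloud,cv2
pst(); P=cloud(vision.snapshot("side")).reshape(-1,3)
k=(P[:,2]>164)&(P[:,2]<176)&(np.hypot(P[:,0]-610,P[:,1]+342)<60)
print(k.sum(), cv2.minEnclosingCircle(P[k][:,:2].astype(np.float32)) if k.sum()>4 else None)
st=sensors.get_state(); u=np.array([0,0,1.]); p0=np.array(st["tool_pos"]);R0=R.from_quat(st["tool_rot"])
g,Rg=spk((609.7,-342),15,50,50)
check([(g+170*u,Rg),(g,Rg),(g+200*u,Rg)],st["joint_pos"],p0,R0)
E
```

```text
{'clock': 20.22, 'joint_pos': [-0.82, 0.09, 1.56, 0.29, 1.32, 0.53], 'tool_pos': [573.83, -342.5, 340.99], 'ft_force': [-0.1, -0.12, 0.7], 'grip_width': 85.24, 'grasp_force': 0.0}
113 ((608.7188110351562, -342.0052490234375), 28.075063705444336)
0 [0.087, 0.018, 0.2] [0.024, 0.23, -0.051] rows 3.0 margin 0.85 err 0.0 [-0.88, 0.12, 1.69, 0.71, 1.11, 0.17]
1 [-0.364, 0.0, 0.434] [0.0, 0.0, 0.0] rows 4.1 margin 0.69 err 0.0 [-0.88, 0.31, 1.8, 0.85, 0.9, -0.08]
2 [0.429, 0.0, -0.511] [0.0, 0.0, 0.0] rows 4.8 margin 0.72 err 0.0 [-0.88, 0.1, 1.66, 0.69, 1.15, 0.21]
```

Emit:
move_arm --series '[[[0.087,0.018,0.2],[0.024,0.23,-0.051],1],[[0.087,0.018,0.2],[0.024,0.23,-0.051],1],[[0.087,0.018,0.2],[0.024,0.23,-0.051],1],[[0.087,0.018,0.2],[0.024,0.23,-0.051],1],[[0.087,0.018,0.2],[0.024,0.23,-0.051],1],[[0.087,0.018,0.2],[0.024,0.23,-0.051],1]]'

```text
clock: 20.77
tool_pos: [619.7, -339.9, 296.2]
tool_rot: [0.931, 0.124, 0.339, -0.043]
ft_force: [0.2, -0.2, 0.8]
grip_width: 85.6
grasp_force: 0.0
```

Emit:
move_arm --series '[[[-0.364,0,0.434],[0,0,0],1],[[-0.364,0,0.434],[0,0,0],1],[[-0.364,0,0.434],[0,0,0],1],[[-0.364,0,0.434],[0,0,0],1],[[-0.364,0,0.434],[0,0,0],1],[[-0.364,0,0.434],[0,0,0],1],[[-0.364,0,0.434],[0,0,0],-1],[[-0.364,0,0.434],[0,0,0],-1],[[-0.364,0,0.434],[0,0,0],-1],[[-0.364,0,0.434],[0,0,0],-1],[[-0.364,0,0.434],[0,0,0],-1]]'

```text
clock: 21.68
tool_pos: [621.2, -342.3, 129.3]
tool_rot: [0.93, 0.125, 0.342, -0.042]
ft_force: [-0.2, -0.0, 6.8]
grip_width: 54.7
grasp_force: 63.6
```

```bash
python3 - <<'E'
from ik import *
from h import sensors,pst
pst(); st=sensors.get_state(); u=np.array([0,0,1.])
d,Rd=dockpose("back",50,50,4); d=d+15*np.array([.174,.985,0])
p0=np.array(st["tool_pos"]);R0=R.from_quat(st["tool_rot"])
check([(p0+200*u,R0),((540,-180,335),down(-20,10)),((540,30,300),down(-70,-30)),(d+70*u,Rd)],st["joint_pos"],p0,R0)
E
```

```text
{'clock': 21.68, 'joint_pos': [-0.88, 0.33, 1.78, 0.85, 0.9, -0.08], 'tool_pos': [621.16, -342.34, 129.27], 'ft_force': [-0.22, -0.02, 6.78], 'grip_width': 54.68, 'grasp_force': 63.61}
0 [0.431, 0.005, -0.508] [0.0, 0.0, 0.0] rows 4.8 margin 0.72 err 0.0 [-0.88, 0.1, 1.65, 0.7, 1.16, 0.21]
1 [-0.076, -0.593, -0.096] [-0.163, -0.328, 0.359] rows 6.7 margin 0.78 err 0.0 [-0.54, -0.11, 1.75, 0.03, 1.33, 1.38]
2 [-0.256, -0.658, 0.073] [0.098, -0.415, 0.558] rows 8.8 margin 0.3 err 0.0 [-0.35, 0.08, 1.68, 0.4, 1.73, 2.44]
3 [-0.3, -0.207, 0.873] [0.215, -0.217, 0.257] rows 6.8 margin 0.1 err 0.0 [-0.12, 0.16, 2.08, 1.01, 1.13, 2.63]
```

Emit:
move_arm --series '[[[0.1,0.001,-0.12],[0,0,0],-1],[[0.2,0.002,-0.24],[0,0,0],-1],[[0.3,0.003,-0.36],[0,0,0],-1],[[0.431,0.005,-0.508],[0,0,0],-1],[[0.431,0.005,-0.508],[0,0,0],-1],[[0.431,0.005,-0.508],[0,0,0],-1],[[0.431,0.005,-0.508],[0,0,0],-1]]'

```text
clock: 22.27
tool_pos: [620.7, -341.8, 328.5]
tool_rot: [0.931, 0.125, 0.341, -0.041]
ft_force: [0.5, 0.2, -4.4]
grip_width: 54.3
grasp_force: 65.7
```

Emit:
move_arm --series '[[[-0.076,-0.593,-0.096],[-0.163,-0.328,0.359],-1],[[-0.076,-0.593,-0.096],[-0.163,-0.328,0.359],-1],[[-0.076,-0.593,-0.096],[-0.163,-0.328,0.359],-1],[[-0.076,-0.593,-0.096],[-0.163,-0.328,0.359],-1],[[-0.076,-0.593,-0.096],[-0.163,-0.328,0.359],-1],[[-0.076,-0.593,-0.096],[-0.163,-0.328,0.359],-1],[[-0.076,-0.593,-0.096],[-0.163,-0.328,0.359],-1],[[-0.076,-0.593,-0.096],[-0.163,-0.328,0.359],-1],[[-0.076,-0.593,-0.096],[-0.163,-0.328,0.359],-1]]'

```text
clock: 23.02
tool_pos: [538.9, -178.1, 329.1]
tool_rot: [0.982, -0.171, 0.081, 0.013]
ft_force: [-0.4, -1.0, -1.6]
grip_width: 54.7
grasp_force: 65.8
```

Emit:
move_arm --series '[[[-0.256,-0.658,0.073],[0.098,-0.415,0.558],-1],[[-0.256,-0.658,0.073],[0.098,-0.415,0.558],-1],[[-0.256,-0.658,0.073],[0.098,-0.415,0.558],-1],[[-0.256,-0.658,0.073],[0.098,-0.415,0.558],-1],[[-0.256,-0.658,0.073],[0.098,-0.415,0.558],-1],[[-0.256,-0.658,0.073],[0.098,-0.415,0.558],-1],[[-0.256,-0.658,0.073],[0.098,-0.415,0.558],-1],[[-0.256,-0.658,0.073],[0.098,-0.415,0.558],-1],[[-0.256,-0.658,0.073],[0.098,-0.415,0.558],-1],[[-0.256,-0.658,0.073],[0.098,-0.415,0.558],-1],[[-0.256,-0.658,0.073],[0.098,-0.415,0.558],-1]]'

```text
clock: 23.93
tool_pos: [538.1, 30.3, 295.7]
tool_rot: [0.791, -0.554, -0.215, -0.148]
ft_force: [-0.8, 0.9, -3.3]
grip_width: 54.5
grasp_force: 66.0
```

Emit:
move_arm --series '[[[-0.3,-0.207,0.873],[0.215,-0.217,0.257],-1],[[-0.3,-0.207,0.873],[0.215,-0.217,0.257],-1],[[-0.3,-0.207,0.873],[0.215,-0.217,0.257],-1],[[-0.3,-0.207,0.873],[0.215,-0.217,0.257],-1],[[-0.3,-0.207,0.873],[0.215,-0.217,0.257],-1],[[-0.3,-0.207,0.873],[0.215,-0.217,0.257],-1],[[-0.3,-0.207,0.873],[0.215,-0.217,0.257],-1],[[-0.3,-0.207,0.873],[0.215,-0.217,0.257],-1],[[-0.3,-0.207,0.873],[0.215,-0.217,0.257],-1]]'

```text
clock: 24.68
tool_pos: [522.2, 250.9, 114.8]
tool_rot: [-0.583, 0.694, 0.275, 0.321]
ft_force: [0.5, 0.4, -2.0]
grip_width: 54.8
grasp_force: 65.7
```

```bash
python3 - <<'E'
from h import *
pst(); axisfit(85,170,(531.1,270.8)); axisfit(45,90,(625.7,254.1),("side",))
E
```

```text
{'clock': 24.68, 'joint_pos': [-0.11, 0.19, 2.06, 1.01, 1.12, 2.62], 'tool_pos': [522.2, 250.93, 114.8], 'ft_force': [0.51, 0.36, -2.05], 'grip_width': 54.78, 'grasp_force': 65.69}
top 707 dx@0 7.5 slope -0.011 z@0 123.2 slope 0.001 a-range [-84.   9.] rms 1.7
side 1026 dx@0 5.4 slope 0.011 z@0 124.5 slope -0.004 a-range [-84.   9.] rms 1.1
side 511 dx@0 0.7 slope 0.027 z@0 51.5 slope -0.019 a-range [-84.   9.] rms 1.3
```

Emit:
move_arm --series '[[[0,-0.02,0],[0,0,0],-1],[[0,-0.02,0],[0,0,0],-1],[[0.088,-0.02,0.074],[0,0,0],-1],[[0.13,-0.02,0.11],[0,0,0],-1],[[0.155,-0.02,0.13],[0,0,0],-1],[[0.17,-0.02,0.143],[0,0,0],-1],[[0.18,-0.02,0.151],[0,0,0],-1],[[0.18,-0.02,0.151],[0,0,0],-1],[[0.18,-0.02,0.151],[0,0,0],-1]]'

```text
clock: 25.58
tool_pos: [530.4, 248.7, 46.5]
tool_rot: [-0.582, 0.694, 0.275, 0.323]
ft_force: [0.3, -0.7, -2.0]
grip_width: 54.6
grasp_force: 66.1
```

```bash
python3 - <<'E'
from h import *
pst(); axisfit(45,95,(531.1,270.8))
E
```

```text
{'clock': 25.58, 'joint_pos': [-0.11, 0.35, 2.03, 1.08, 1.05, 2.49], 'tool_pos': [530.38, 248.69, 46.49], 'ft_force': [0.33, -0.69, -2.02], 'grip_width': 54.57, 'grasp_force': 66.07}
top 631 dx@0 -0.4 slope 0.010 z@0 54.9 slope -0.004 a-range [-84.   9.] rms 2.0
side 931 dx@0 -1.3 slope 0.017 z@0 54.5 slope -0.022 a-range [-84.   8.] rms 1.2
```

Emit:
move_arm --series '[[[0.006,0,0.005],[0,0,0],-1],[[0.006,0,0.005],[0,0,0],-1],[[0.006,0,0.005],[0,0,0],0.6],[[0.006,0,0.005],[0,0,0],1],[[0.006,0,0.005],[0,0,0],1],[[0.006,0,0.005],[0,0,0],1],[[0.006,0,0.005],[0,0,0],1],[[-0.02,0,-0.14],[0,0,0],1],[[-0.04,0,-0.25],[0,0,0],1],[[-0.05,0,-0.35],[0,0,0],1],[[-0.05,0,-0.35],[0,0,0],1]]'

```text
clock: 26.6
tool_pos: [521.1, 175.9, 128.8]
tool_rot: [-0.582, 0.695, 0.271, 0.325]
ft_force: [0.1, -0.5, 0.6]
grip_width: 85.3
grasp_force: 0.0
```

```bash
python3 - <<'E'
from ik import *
from h import *
from ik import down
pst(); axisfit(40,95,(531.1,270.8),("side",))
s=vision.snapshot("side"); save(s,"s2"); P=cloud(s).reshape(-1,3)
k=(P[:,2]>82)&(P[:,2]<106)&(P[:,1]>370)&(P[:,1]<440)&(abs(P[:,0]-603)<50)
print(k.sum(), cv2.minAreaRect(P[k][:,:2].astype(np.float32)))
st=sensors.get_state(); p0=np.array(st["tool_pos"]);R0=R.from_quat(st["tool_rot"])
for ph in(-100,170,80):
  print(ph)
  try:
    check([((500,190,250),down(-75)),((560,300,250),down(-40)) if ph==170 else ((560,300,250),down(-90)),((602,401,200),down(ph-0))],st["joint_pos"],p0,R0)
  except Exception as e: print(e)
E
```

```text
{'clock': 26.6, 'joint_pos': [-0.27, 0.15, 2.08, 0.95, 1.23, 2.57], 'tool_pos': [521.08, 175.88, 128.82], 'ft_force': [0.06, -0.49, 0.61], 'grip_width': 85.31, 'grasp_force': 0.0}
side 932 dx@0 0.3 slope 0.017 z@0 51.8 slope -0.017 a-range [-84.   9.] rms 1.2
172 ((602.1787109375, 403.948974609375), (12.368688583374023, 45.854942321777344), 80.49885559082031)
-100
0 [-0.337, 0.07, -0.245] [-0.118, 0.549, -0.261] rows 7.8 margin 0.0 err 0.684 [0.07, -0.08, 1.87, 0.13, 1.34, 2.74]
1 [-0.302, -0.288, 0.0] [0.0, 0.0, 0.167] rows 3.0 margin 0.0 err 1.728 [0.15, 0.09, 1.74, 0.36, 1.23, 2.74]
2 [-0.337, -0.14, 0.167] [-0.0, -0.0, 0.111] rows 2.9 margin 0.0 err 2.325 [0.23, 0.24, 1.73, 0.63, 0.94, 2.74]
170
0 [-0.337, 0.07, -0.245] [-0.118, 0.549, -0.261] rows 7.8 margin 0.0 err 0.684 [0.07, -0.08, 1.87, 0.13, 1.34, 2.74]
1 [-0.302, -0.288, 0.0] [0.0, 0.0, -0.389] rows 4.9 margin 0.0 err 0.562 [0.31, 0.2, 1.57, -0.0, 1.37, 2.58]
2 [-0.109, -0.348, 0.167] [-0.0, -0.0, 1.667] rows 27.1 margin 0.0 err 3.337 [0.38, 0.14, 2.09, 2.5, 0.21, 2.74]
80
0 [-0.337, 0.07, -0.245] [-0.118, 0.549, -0.261] rows 7.8 margin 0.0 err 0.684 [0.07, -0.08, 1.87, 0.13, 1.34, 2.74]
1 [-0.302, -0.288, 0.0] [0.0, 0.0, 0.167] rows 3.0 margin 0.0 err 1.728 [0.15, 0.09, 1.74, 0.36, 1.23, 2.74]
2 [-0.337, -0.14, 0.167] [0.0, 0.0, -1.889] rows 23.7 margin 0.0 err 0.89 [0.43, 0.44, 1.37, -0.0, 1.33, 0.6]
```

View pics/s2.png

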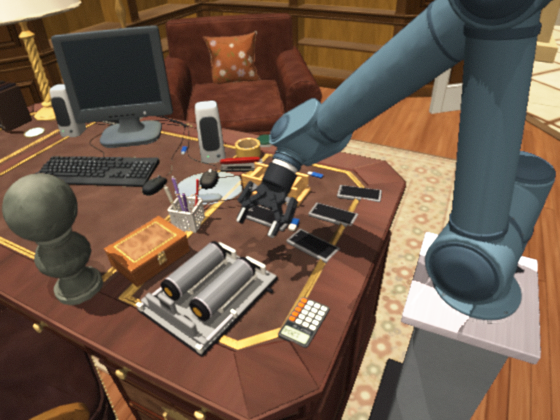

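```bash
python3 - <<'E'
from ik import *
from h import sensors
st=sensors.get_state(); p0=np.array(st["tool_pos"]);R0=R.from_quat(st["tool_rot"])
check([((505,130,200),down(-60,-15)),((530,230,230),down(-25)),((607,432,180),down(-10)),((607,432,76),down(-10))],st["joint_pos"],p0,R0)
E
```

```text
0 [-0.085, 0.018, -0.287] [-0.24, 0.375, -0.382] rows 7.4 margin 0.16 err 0.0 [-0.08, 0.03, 1.87, 0.22, 1.4, 2.49]
1 [-0.264, -0.239, -0.033] [-0.051, 0.161, -0.387] rows 5.3 margin 0.29 err 0.0 [0.21, 0.08, 1.75, 0.0, 1.32, 2.22]
2 [-0.052, -0.719, 0.167] [0.0, 0.0, -0.167] rows 5.3 margin 0.51 err 0.0 [0.47, 0.51, 1.31, 0.0, 1.32, 2.21]
3 [0.0, 0.0, 0.347] [0.0, 0.0, 0.0] rows 2.5 margin 0.53 err 0.0 [0.47, 0.61, 1.37, 0.0, 1.16, 2.21]
```

Emit:
move_arm --series '[[[-0.085,0.018,-0.287],[-0.24,0.375,-0.382],1],[[-0.085,0.018,-0.287],[-0.24,0.375,-0.382],1],[[-0.085,0.018,-0.287],[-0.24,0.375,-0.382],1],[[-0.085,0.018,-0.287],[-0.24,0.375,-0.382],1],[[-0.085,0.018,-0.287],[-0.24,0.375,-0.382],1],[[-0.085,0.018,-0.287],[-0.24,0.375,-0.382],1],[[-0.085,0.018,-0.287],[-0.24,0.375,-0.382],1],[[-0.085,0.018,-0.287],[-0.24,0.375,-0.382],1],[[-0.085,0.018,-0.287],[-0.24,0.375,-0.382],1],[[-0.085,0.018,-0.287],[-0.24,0.375,-0.382],1]]'

```text
clock: 27.53
tool_pos: [503.6, 131.9, 197.7]
tool_rot: [0.859, -0.495, -0.116, -0.065]
ft_force: [-0.2, -0.7, -0.5]
grip_width: 86.0
grasp_force: 0.0
```

Emit:
move_arm --series '[[[-0.264,-0.239,-0.033],[-0.051,0.161,-0.387],-1],[[-0.264,-0.239,-0.033],[-0.051,0.161,-0.387],-1],[[-0.264,-0.239,-0.033],[-0.051,0.161,-0.387],-1],[[-0.264,-0.239,-0.033],[-0.051,0.161,-0.387],-1],[[-0.264,-0.239,-0.033],[-0.051,0.161,-0.387],-1],[[-0.264,-0.239,-0.033],[-0.051,0.161,-0.387],-1],[[-0.264,-0.239,-0.033],[-0.051,0.161,-0.387],-1],[[-0.264,-0.239,-0.033],[-0.051,0.161,-0.387],-1]]'

```text
clock: 28.2
tool_pos: [529.1, 230.3, 228.2]
tool_rot: [0.976, -0.217, -0.003, -0.0]
ft_force: [-0.8, -0.2, 0.3]
grip_width: 0.0
grasp_force: 0.0
```

Emit:
move_arm --series '[[[-0.052,-0.719,0.167],[0,0,-0.167],-1],[[-0.052,-0.719,0.167],[0,0,-0.167],-1],[[-0.052,-0.719,0.167],[0,0,-0.167],-1],[[-0.052,-0.719,0.167],[0,0,-0.167],-1],[[-0.052,-0.719,0.167],[0,0,-0.167],-1],[[-0.052,-0.719,0.167],[0,0,-0.167],-1],[[-0.052,-0.719,0.167],[0,0,-0.167],-1],[[-0.052,-0.719,0.167],[0,0,-0.167],-1]]'

```text
clock: 28.87
tool_pos: [606.2, 432.2, 177.8]
tool_rot: [0.996, -0.087, -0.003, 0.0]
ft_force: [1.1, 0.8, 1.1]
grip_width: 0.3
grasp_force: 0.0
```

```bash
python3 - <<'E'
from ik import *
from h import sensors,pst
pst(); st=sensors.get_state(); p0=np.array(st["tool_pos"]);R0=R.from_quat(st["tool_rot"]); Y=np.array([-.174,-.985,0]); g=np.array([607,432,76])
check([(g,down(-10)),(g+Y*40,down(-10)),(g+Y*65,down(-10))],st["joint_pos"],p0,R0)
E
```

```text
{'clock': 28.87, 'joint_pos': [0.47, 0.51, 1.32, 0.0, 1.32, 2.21], 'tool_pos': [606.19, 432.15, 177.8], 'ft_force': [1.06, 0.79, 1.08], 'grip_width': 0.34, 'grasp_force': 0.0}
0 [0.004, -0.0, 0.339] [0.0, 0.003, 0.0] rows 2.4 margin 0.53 err 0.0 [0.47, 0.61, 1.37, 0.0, 1.16, 2.21]
1 [-0.0, 0.133, 0.0] [0.0, 0.0, 0.0] rows 1.0 margin 0.54 err 0.0 [0.42, 0.55, 1.46, -0.0, 1.13, 2.17]
2 [-0.0, 0.083, 0.0] [0.0, 0.0, 0.0] rows 0.6 margin 0.58 err 0.0 [0.39, 0.51, 1.51, -0.0, 1.12, 2.14]
```

Emit:
move_arm --series '[[[0.004,0,0.335],[0,0,0],-1],[[0.004,0,0.335],[0,0,0],-1],[[0.004,0,0.335],[0,0,0],-1],[[0.004,0,0.335],[0,0,0],-1],[[0.004,0,0.335],[0,0,0],-1],[[0.004,0,0.335],[0,0,0],-1]]'

```text
clock: 29.37
tool_pos: [609.0, 432.9, 82.3]
tool_rot: [0.996, -0.087, 0.001, -0.002]
ft_force: [0.9, -0.2, -0.3]
grip_width: -0.4
grasp_force: 0.0
```

Emit:
move_arm --series '[[[0,0.03,0],[0,0,0],-1],[[0,0.06,0],[0,0,0],-1],[[0,0.09,0],[0,0,0],-1],[[0,0.115,0],[0,0,0],-1],[[0,0.135,0],[0,0,0],-1],[[0,0.15,0],[0,0,0],-1],[[0,0.15,0],[0,0,0],-1],[[0,0.15,0],[0,0,0],-1]]'

```text
clock: 30.03
tool_pos: [600.0, 388.3, 79.8]
tool_rot: [0.996, -0.086, -0.001, -0.001]
ft_force: [1.4, 3.6, 2.6]
grip_width: 0.1
grasp_force: 1.6
```

Emit:
move_arm --series '[[[0,0.007,0],[0,0,0],-1],[[0,0.014,0],[0,0,0],-1],[[0,0.02,0],[0,0,0],-1],[[0,0.02,0],[0,0,0],-1]]'

```text
clock: 30.37
tool_pos: [599.0, 383.4, 79.7]
tool_rot: [0.996, -0.086, -0.0, -0.002]
ft_force: [1.7, 5.0, 3.6]
grip_width: -0.6
grasp_force: 3.0
```

```bash
cat >>h.py <<'E'
def tab():
    P=cloud(vision.snapshot("side")).reshape(-1,3); O=np.array([583.6,292]); d=P[:,:2]-O
    y=d@np.array([-.174,-.985]); x=d@np.array([-.985,.174])
    k=(P[:,2]>56)&(P[:,2]<70)&(abs(x)<80)&(y<-40)&(y>-135)&(abs(x)>30)
    h,e=np.histogram(y[k],bins=np.arange(-135,-38,4)); print("bar top y hist",[(int(a),int(b)) for a,b in zip(e,h) if b>8])
E
python3 - <<'E'
from h import *
pst(); tab()
E
```

```text
{'clock': 30.37, 'joint_pos': [0.41, 0.54, 1.47, 0.0, 1.13, 2.15], 'tool_pos': [599.01, 383.38, 79.67], 'ft_force': [1.74, 5.03, 3.62], 'grip_width': -0.56, 'grasp_force': 2.97}
bar top y hist [(-83, 41), (-79, 43), (-75, 34), (-71, 32), (-67, 41), (-63, 11), (-59, 9), (-55, 9), (-51, 11), (-47, 10)]
```

Emit:
move_arm --series '[[[0,0.007,0],[0,0,0],-1],[[0,0.014,0],[0,0,0],-1],[[0,0.02,0],[0,0,0],-1],[[0,0.025,0],[0,0,0],-1],[[0,0.025,0],[0,0,0],-1]]'

```text
clock: 30.83
tool_pos: [597.7, 376.2, 79.7]
tool_rot: [0.996, -0.086, -0.0, -0.002]
ft_force: [2.4, 5.9, 3.4]
grip_width: -0.3
grasp_force: 3.2
```

Emit:
move_arm --series '[[[0,0.005,0],[0,0,0],-1],[[0,0.01,0],[0,0,0],-1],[[0,0.01,0],[0,0,0],-1]]'

```text
clock: 31.08
tool_pos: [597.3, 373.3, 79.7]
tool_rot: [0.996, -0.086, -0.0, -0.002]
ft_force: [2.5, 6.8, 3.6]
grip_width: 0.1
grasp_force: 3.4
```

```bash
python3 - <<'E'
from h import *
pst(); tab()
E
```

```text
{'clock': 31.08, 'joint_pos': [0.4, 0.52, 1.49, 0.0, 1.13, 2.14], 'tool_pos': [597.26, 373.33, 79.73], 'ft_force': [2.47, 6.76, 3.61], 'grip_width': 0.07, 'grasp_force': 3.39}
bar top y hist [(-71, 62), (-67, 38), (-63, 34), (-59, 26), (-55, 40), (-51, 14)]
```

Force is rising slowly, so I'll keep going in small steps until it jumps at the stop.

Emit:
move_arm --series '[[[0,0.005,0],[0,0,0],-1],[[0,0.01,0],[0,0,0],-1],[[0,0.01,0],[0,0,0],-1]]'

```text
clock: 31.38
tool_pos: [597.0, 372.1, 79.8]
tool_rot: [0.996, -0.086, 0.0, -0.004]
ft_force: [4.9, 12.6, 0.2]
grip_width: -0.1
grasp_force: 6.8
```

Emit:
move_arm --series '[[[0,0.005,0],[0,0,0],-1],[[0,0.01,0],[0,0,0],-1],[[0,0.01,0],[0,0,0],-1]]'

```text
clock: 31.63
tool_pos: [597.1, 372.0, 80.0]
tool_rot: [0.996, -0.086, 0.002, -0.007]
ft_force: [7.9, 23.8, -4.3]
grip_width: 0.1
grasp_force: 12.1
```

```bash
python3 - <<'E'
from h import *
pst(); tab()
E
```

```text
{'clock': 31.63, 'joint_pos': [0.39, 0.51, 1.5, 0.01, 1.12, 2.13], 'tool_pos': [597.05, 372.02, 79.98], 'ft_force': [7.94, 23.77, -4.29], 'grip_width': 0.12, 'grasp_force': 12.11}
bar top y hist [(-71, 48), (-67, 44), (-63, 37), (-59, 27), (-55, 40), (-51, 11), (-47, 10)]
```

Emit:
move_arm --series '[[[0,-0.06,0],[0,0,0],-1],[[0,-0.1,0],[0,0,0],-1],[[0,-0.1,-0.2],[0,0,0],-1],[[0,-0.1,-0.4],[0,0,0],-1],[[0,-0.1,-0.6],[0,0,0],1],[[0,-0.1,-0.6],[0,0,0],1],[[0,-0.1,-0.6],[0,0,0],1],[[0,-0.1,-0.6],[0,0,0],1]]'

```text
clock: 32.35
tool_pos: [603.1, 396.1, 264.8]
tool_rot: [0.996, -0.086, 0.002, -0.002]
ft_force: [-0.1, -0.3, 0.4]
grip_width: 47.9
grasp_force: 0.0
```

```bash
cat >>ik.py <<'E'
G=25; BETA=15; DEL=9
def phgrasp(c,yaw,z=-3):
    a=np.radians(yaw); return np.array([c[0]+G*np.cos(a),c[1]+G*np.sin(a),z]),down(yaw)
def slot(k,up=0,g=G,b=BETA,dx=0):
    a=np.radians(-1.8); t=np.radians(b); ax=np.array([np.cos(a),np.sin(a),0])
    fx=582+36*k-11; f=np.array([fx,-167-.031*(fx-631),14])
    Rt=down(-1.8,90-b); n=ax*np.sin(t)+np.array([0,0,np.cos(t)])
    return f+dx*ax+n*(68+g+1+up)+DEL*Rt.as_matrix()[:,2],Rt
E
python3 - <<'E'
from ik import *
from h import darks,sensors,pst,tab
pst(); tab()
s,o=darks(); 
for x in o: print(x)
st=sensors.get_state(); p0=np.array(st["tool_pos"]);R0=R.from_quat(st["tool_rot"]); u=np.array([0,0,1.])
q=np.array(st["joint_pos"])
for (c,l,w,yaw,z),k in zip(o,(3,2,1,0)):
    g,Rg=phgrasp(c,yaw); h,Rh=slot(k,90); d,_=slot(k)
    print("phone",c,"slot",k,np.round(d))
    q=check([(g+100*u,Rg),(g,Rg),(g+200*u,Rg),(h-80*Rh.as_matrix()[:,2],Rh),(h,Rh),(d,Rh),(d-90*Rh.as_matrix()[:,2],Rh),],q,p0,R0)
    p0,R0=d-90*Rh.as_matrix()[:,2],Rh
E
```

```text
{'clock': 32.35, 'joint_pos': [0.42, 0.38, 1.33, 0.0, 1.43, 2.17], 'tool_pos': [603.12, 396.07, 264.76], 'ft_force': [-0.11, -0.29, 0.45], 'grip_width': 47.85, 'grasp_force': 0.0}
bar top y hist [(-71, 73), (-67, 71), (-63, 57), (-59, 49), (-55, 56), (-51, 15), (-47, 9)]
(array([587., -30.]), 117, 47, -4.6, 11.7)
(array([420.,  31.]), 116, 47, -14.7, 11.5)
(array([ 414., -119.]), 116, 48, -2.3, 11.7)
(array([ 374., -255.]), 118, 49, 10.7, 11.8)
phone [587. -30.] slot 3 [ 712. -170.  102.]
0 [0.284, 1.395, 0.535] [0.0, 0.003, -0.059] rows 10.9 margin 0.66 err 0.0 [-0.24, 0.3, 1.75, -0.0, 1.09, 1.41]
1 [0.0, 0.0, 0.333] [0.0, 0.0, 0.0] rows 2.4 margin 0.71 err 0.0 [-0.24, 0.45, 1.78, 0.0, 0.92, 1.41]
2 [0.0, 0.0, -0.667] [0.0, 0.0, 0.0] rows 4.8 margin 0.75 err 0.0 [-0.24, 0.19, 1.69, -0.0, 1.27, 1.41]
3 [0.19, 0.439, -0.044] [0.02, 0.833, -0.027] rows 23.3 margin 0.22 err 0.0 [-0.63, 0.04, 2.22, 2.09, 0.68, -0.8]
4 [-0.0, 0.0, 0.267] [0.0, 0.0, 0.0] rows 1.9 margin 0.35 err 0.0 [-0.54, 0.25, 2.03, 2.21, 0.63, -0.89]
5 [-0.3, -0.0, 0.0] [0.0, 0.0, 0.0] rows 2.2 margin 0.44 err 0.0 [-0.
[... 1830 characters left out ...]
15.0 margin 0.08 err 0.0 [-0.81, -0.03, 2.12, 0.0, 1.05, 0.58]
1 [0.0, 0.0, 0.333] [0.0, 0.0, 0.0] rows 2.4 margin 0.39 err 0.0 [-0.81, 0.16, 2.15, 0.0, 0.83, 0.58]
2 [0.0, 0.0, -0.667] [0.0, 0.0, 0.0] rows 4.8 margin 0.4 err 0.0 [-0.81, -0.16, 2.04, -0.0, 1.26, 0.58]
3 [0.549, -0.188, -0.044] [-0.091, 0.83, 0.118] rows 15.5 margin 0.07 err 0.0 [-0.82, -0.24, 2.47, 1.88, 0.8, -0.68]
4 [-0.0, 0.0, 0.267] [0.0, 0.0, 0.0] rows 1.9 margin 0.09 err 0.0 [-0.67, 0.02, 2.29, 2.09, 0.73, -0.85]
5 [-0.3, -0.0, 0.0] [0.0, 0.0, 0.0] rows 2.2 margin 0.22 err 0.0 [-0.71, 0.22, 2.32, 2.23, 0.88, -1.09]
6 [-0.0, -0.0, -0.3] [0.0, 0.0, 0.0] rows 2.2 margin 0.01 err 0.0 [-0.89, -0.04, 2.53, 2.01, 0.95, -0.97]
```

```bash
python3 - <<'E'
from ik import *
from h import sensors
st=sensors.get_state(); p0=np.array(st["tool_pos"]);R0=R.from_quat(st["tool_rot"]); u=np.array([0,0,1.])
g,Rg=phgrasp((587,-30),-4.6)
check([((610,180,270),down(-7)),(g+70*u,Rg),(g,Rg)],st["joint_pos"],p0,R0)
E
```

```text
0 [0.153, 0.701, -0.041] [0.0, 0.003, -0.032] rows 5.2 margin 0.62 err 0.0 [0.11, 0.19, 1.55, -0.0, 1.4, 1.8]
1 [0.092, 0.701, 0.677] [0.0, 0.0, -0.027] rows 7.0 margin 0.78 err 0.0 [-0.24, 0.34, 1.76, -0.0, 1.04, 1.41]
2 [0.0, 0.0, 0.233] [0.0, 0.0, 0.0] rows 1.7 margin 0.71 err 0.0 [-0.24, 0.45, 1.78, 0.0, 0.92, 1.41]
```

Emit:
move_arm --series '[[[0.153,0.701,-0.041],[0,0.003,-0.032],1],[[0.153,0.701,-0.041],[0,0.003,-0.032],1],[[0.153,0.701,-0.041],[0,0.003,-0.032],1],[[0.153,0.701,-0.041],[0,0.003,-0.032],1],[[0.153,0.701,-0.041],[0,0.003,-0.032],1],[[0.153,0.701,-0.041],[0,0.003,-0.032],1],[[0.153,0.701,-0.041],[0,0.003,-0.032],1]]'

```text
clock: 33.03
tool_pos: [609.3, 177.5, 267.5]
tool_rot: [0.998, -0.063, -0.002, 0.0]
ft_force: [0.0, 1.2, -1.3]
grip_width: 85.6
grasp_force: 0.0
```

Emit:
move_arm --series '[[[0.092,0.701,0.677],[0,0,-0.027],1],[[0.092,0.701,0.677],[0,0,-0.027],1],[[0.092,0.701,0.677],[0,0,-0.027],1],[[0.092,0.701,0.677],[0,0,-0.027],1],[[0.092,0.701,0.677],[0,0,-0.027],1],[[0.092,0.701,0.677],[0,0,-0.027],1],[[0.092,0.701,0.677],[0,0,-0.027],1],[[0.092,0.701,0.677],[0,0,-0.027],1],[[0.092,0.701,0.677],[0,0,-0.027],1],[[0.092,0.701,0.677],[0,0,-0.027],1]]'

```text
clock: 33.87
tool_pos: [611.9, -30.0, 66.5]
tool_rot: [0.999, -0.04, -0.0, -0.001]
ft_force: [-0.5, -0.5, 0.9]
grip_width: 85.6
grasp_force: 0.0
```

Emit:
move_arm --series '[[[0,0,0.12],[0,0,0],1],[[0,0,0.18],[0,0,0],1],[[0,0,0.21],[0,0,0],1],[[0,0,0.21],[0,0,0],1],[[0,0,0.21],[0,0,0],1]]'

```text
clock: 34.28
tool_pos: [613.3, -30.5, 5.6]
tool_rot: [0.999, -0.039, 0.002, -0.0]
ft_force: [0.6, -0.3, 0.3]
grip_width: 85.5
grasp_force: 0.0
```

```bash
python3 - <<'E'
from h import *
pst()
E
```

```text
{'clock': 34.28, 'joint_pos': [-0.23, 0.45, 1.75, 0.0, 0.93, 1.41], 'tool_pos': [613.32, -30.47, 5.57], 'ft_force': [0.59, -0.29, 0.26], 'grip_width': 85.46, 'grasp_force': 0.0}
```

Emit:
move_arm --series '[[[0,0,0.014],[0,0,0],1],[[0,0,0.027],[0,0,0],1],[[0,0,0.027],[0,0,0],1],[[0,0,0.027],[0,0,0],-1],[[0,0,0.027],[0,0,0],-1],[[0,0,0.027],[0,0,0],-1],[[0,0,0.027],[0,0,0],-1],[[0,0,0.027],[0,0,0],-1]]'

```text
clock: 34.95
tool_pos: [613.4, -31.7, -2.5]
tool_rot: [0.999, -0.04, 0.002, -0.0]
ft_force: [-0.5, 0.9, 5.8]
grip_width: 61.9
grasp_force: 66.3
```

```bash
cat >>ik.py <<'E'
def carry(k):
    """legs from a held phone to above slot k"""
    from h import sensors,pst
    pst(); st=sensors.get_state(); p0=np.array(st["tool_pos"]);R0=R.from_quat(st["tool_rot"]); u=np.array([0,0,1.])
    h,Rh=slot(k,80); b=h-60*Rh.as_matrix()[:,2]
    m=(h+p0)/2; m[2]=220
    check([(p0+150*u,R0),(m,down(-1.8,25)),(b,down(-1.8,50)),(h,Rh)],st["joint_pos"],p0,R0)
E
python3 - <<'E'
from ik import *
carry(3)
E
```

```text
{'clock': 34.95, 'joint_pos': [-0.24, 0.47, 1.75, 0.0, 0.92, 1.41], 'tool_pos': [613.38, -31.73, -2.54], 'ft_force': [-0.45, 0.91, 5.8], 'grip_width': 61.92, 'grasp_force': 66.32}
0 [0.002, -0.0, -0.5] [0.0, 0.0, 0.0] rows 3.6 margin 0.74 err 0.0 [-0.24, 0.24, 1.72, 0.0, 1.18, 1.41]
1 [0.218, 0.214, -0.241] [0.007, 0.275, -0.031] rows 3.5 margin 0.64 err 0.0 [-0.37, 0.1, 1.79, 0.19, 0.85, 1.14]
2 [-0.023, 0.224, 0.08] [0.0, 0.278, 0.0] rows 7.6 margin 0.26 err 0.0 [-0.55, 0.05, 2.03, 1.0, 0.47, 0.27]
3 [0.085, 0.0, 0.181] [0.0, 0.278, 0.0] rows 8.1 margin 0.23 err 0.0 [-0.55, 0.26, 2.04, 2.23, 0.65, -0.92]
```

Emit:
move_arm --series '[[[0.001,0,-0.1],[0,0,0],-1],[[0.002,0,-0.22],[0,0,0],-1],[[0.002,0,-0.36],[0,0,0],-1],[[0.002,0,-0.5],[0,0,0],-1],[[0.002,0,-0.5],[0,0,0],-1],[[0.002,0,-0.5],[0,0,0],-1]]'

```text
clock: 35.45
tool_pos: [614.6, -32.0, 149.5]
tool_rot: [0.999, -0.04, 0.004, 0.0]
ft_force: [-0.5, 0.4, -2.4]
grip_width: 62.3
grasp_force: 67.2
```

Emit:
move_arm --series '[[[0.218,0.214,-0.241],[0.007,0.275,-0.031],-1],[[0.218,0.214,-0.241],[0.007,0.275,-0.031],-1],[[0.218,0.214,-0.241],[0.007,0.275,-0.031],-1],[[0.218,0.214,-0.241],[0.007,0.275,-0.031],-1],[[0.218,0.214,-0.241],[0.007,0.275,-0.031],-1],[[0.218,0.214,-0.241],[0.007,0.275,-0.031],-1]]'

```text
clock: 35.95
tool_pos: [670.5, -100.3, 214.9]
tool_rot: [0.977, -0.016, 0.212, 0.002]
ft_force: [-0.4, 0.9, -2.3]
grip_width: 62.3
grasp_force: 67.2
```

Emit:
move_arm --series '[[[-0.023,0.224,0.08],[0,0.278,0],-1],[[-0.023,0.224,0.08],[0,0.278,0],-1],[[-0.023,0.224,0.08],[0,0.278,0],-1],[[-0.023,0.224,0.08],[0,0.278,0],-1],[[-0.023,0.224,0.08],[0,0.278,0],-1],[[-0.023,0.224,0.08],[0,0.278,0],-1],[[-0.023,0.224,0.08],[0,0.278,0],-1],[[-0.023,0.224,0.08],[0,0.278,0],-1],[[-0.023,0.224,0.08],[0,0.278,0],-1],[[-0.023,0.224,0.08],[0,0.278,0],-1]]'

```text
clock: 36.78
tool_pos: [675.4, -167.8, 195.0]
tool_rot: [0.907, -0.013, 0.422, 0.006]
ft_force: [-0.5, -0.9, -1.6]
grip_width: 61.8
grasp_force: 67.2
```

Emit:
move_arm --series '[[[0.085,0,0.181],[0,0.278,0],-1],[[0.085,0,0.181],[0,0.278,0],-1],[[0.085,0,0.181],[0,0.278,0],-1],[[0.085,0,0.181],[0,0.278,0],-1],[[0.085,0,0.181],[0,0.278,0],-1],[[0.085,0,0.181],[0,0.278,0],-1],[[0.085,0,0.181],[0,0.278,0],-1],[[0.085,0,0.181],[0,0.278,0],-1],[[0.085,0,0.181],[0,0.278,0],-1],[[0.085,0,0.181],[0,0.278,0],-1],[[0.085,0,0.181],[0,0.278,0],-1]]'

```text
clock: 37.7
tool_pos: [733.4, -170.1, 180.4]
tool_rot: [0.793, -0.012, 0.609, 0.009]
ft_force: [-0.9, -0.2, -3.1]
grip_width: 62.0
grasp_force: 67.3
```

```bash
cat >>h.py <<'E'
def heldphone():
    """side of held phone from both cams: profile x(z) in rack frame near tool"""
    st=sensors.get_state(); p=np.array(st["tool_pos"]); Rt=R.from_quat(st["tool_rot"])
    for n in("side","top"):
        P=cloud(vision.snapshot(n)).reshape(-1,3); L=Rt.inv().apply(np.nan_to_num(P,nan=1e4)-p)
        k=(abs(L[:,2]+9)<16)&(abs(L[:,1])<24)&(L[:,0]>-115)&(L[:,0]<70)
        x=L[k,0]; 
        if k.sum()<20: print(n,"few"); continue
        e=np.arange(-115,71,15); print(n,[(int(a),int(((x>=a)&(x<a+15)).sum()),round(float(np.median(L[k,2][(x>=a)&(x<a+15)])),1)) for a in e if ((x>=a)&(x<a+15)).sum()>2],"y",np.percentile(L[k,1],[2,98]).round())
E
python3 - <<'E'
from ik import *
from h import *
pst(); heldphone()
save(vision.snapshot("side"),"p1"); a=cv2.imread("pics/p1.png")[70:290,190:420]; cv2.imwrite("pics/p1c.png",cv2.resize(a,None,fx=2.5,fy=2.5))
st=sensors.get_state(); d,Rh=slot(3); check([(d,Rh)],st["joint_pos"],np.array(st["tool_pos"]),R.from_quat(st["tool_rot"]))
E
```

```text
{'clock': 37.7, 'joint_pos': [-0.54, 0.3, 2.01, 2.23, 0.64, -0.92], 'tool_pos': [733.38, -170.11, 180.39], 'ft_force': [-0.92, -0.23, -3.05], 'grip_width': 62.04, 'grasp_force': 67.32}
side [(-100, 13, -14.0), (-85, 34, -16.7), (-70, 41, -17.7), (-55, 34, -17.5), (-40, 13, -17.3), (-25, 3, -17.1), (-10, 19, -17.7), (5, 47, -17.4), (20, 51, -17.7), (35, 44, -15.5)] y [-24.  23.]
top [(-85, 17, -16.5), (-70, 48, -17.1), (-55, 54, -17.0), (-40, 58, -16.8), (-25, 61, -17.0), (-10, 60, -17.0), (5, 61, -16.6), (20, 71, -16.6), (35, 106, -13.9)] y [-23.  23.]
0 [-0.267, 0.0, -0.001] [-0.001, 0.0, 0.0] rows 1.9 margin 0.45 err 0.0 [-0.57, 0.4, 2.07, 2.35, 0.77, -1.09]
```

View pics/p1c.png

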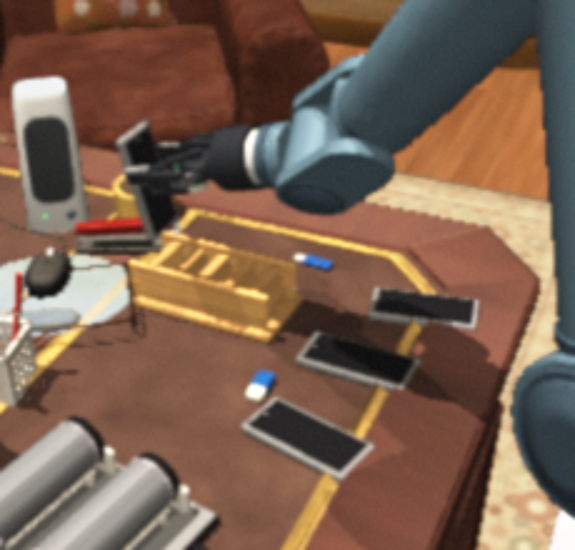

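The phone stands upright in the gripper above the far slot (crop px 140,190). It is parallel to the slot and about 1.6 mm short of it in x.

Emit:
move_arm --series '[[[-0.05,0,0.005],[0,0,0],-1],[[-0.1,0,0.005],[0,0,0],-1],[[-0.14,0,0.005],[0,0,0],-1],[[-0.17,0,0.005],[0,0,0],-1],[[-0.19,0,0.005],[0,0,0],-1],[[-0.19,0,0.005],[0,0,0],-1]]'

```text
clock: 38.35
tool_pos: [718.5, -169.2, 121.7]
tool_rot: [0.794, -0.013, 0.607, 0.009]
ft_force: [0.1, -0.3, -2.7]
grip_width: 62.1
grasp_force: 67.3
```

Emit:
move_arm --series '[[[-0.02,0,0],[0,0,0],-1],[[-0.04,0,0],[0,0,0],-1],[[-0.055,0,0],[0,0,0],-1],[[-0.065,0,0],[0,0,0],-1],[[-0.065,0,0],[0,0,0],-1]]'

```text
clock: 38.77
tool_pos: [713.6, -169.1, 103.3]
tool_rot: [0.794, -0.013, 0.608, 0.009]
ft_force: [-0.6, -0.8, -2.6]
grip_width: 61.9
grasp_force: 67.3
```

```bash
python3 - <<'E'
from h import *
pst(); heldphone()
E
```

```text
{'clock': 38.77, 'joint_pos': [-0.56, 0.44, 2.03, 2.35, 0.76, -1.09], 'tool_pos': [713.55, -169.09, 103.3], 'ft_force': [-0.59, -0.75, -2.57], 'grip_width': 61.88, 'grasp_force': 67.31}
side [(-70, 21, -16.9), (-55, 20, -15.8), (-40, 9, -15.5), (-25, 5, -16.2), (-10, 21, -15.7), (5, 41, -17.6), (20, 39, -17.4), (35, 44, -17.0)] y [-22.  22.]
top [(-70, 50, -18.4), (-55, 48, -16.6), (-40, 48, -16.9), (-25, 51, -16.3), (-10, 49, -16.8), (5, 58, -16.6), (20, 54, -16.6), (35, 93, -13.7)] y [-23.  23.]
```

Emit:
move_arm --series '[[[-0.007,0,0],[0,0,0],-1],[[-0.007,0,0],[0,0,0],0],[[-0.007,0,0],[0,0,0],0.6],[[-0.007,0,0],[0,0,0],1],[[-0.007,0,0],[0,0,0],1],[[-0.007,0,0],[0,0,0],1],[[0,0,-0.1],[0,0,0],1],[[0,0,-0.2],[0,0,0],1],[[0.02,0,-0.28],[0,0,0],1],[[0.02,0,-0.28],[0,0,0],1]]'

```text
clock: 39.7
tool_pos: [632.1, -166.5, 132.6]
tool_rot: [0.794, -0.013, 0.608, 0.009]
ft_force: [0.1, -0.3, 0.3]
grip_width: 85.6
grasp_force: 0.0
```

```bash
cat >>ik.py <<'E'
def tophone(c,yaw):
    from h import sensors,pst
    pst(); st=sensors.get_state(); p0=np.array(st["tool_pos"]);R0=R.from_quat(st["tool_rot"]); u=np.array([0,0,1.])
    g,Rg=phgrasp(c,yaw); m=(p0+g)/2; m[2]=220; b=p0+[0,0,70]
    check([(b,down(-1.8,50)),(m,down(yaw/2,25)),(g+60*u,Rg),(g,Rg)],st["joint_pos"],p0,R0)
E
python3 - <<'E'
from ik import *
from h import *
s,o=darks()
for x in o: print(x)
save(vision.snapshot("side"),"p2"); a=cv2.imread("pics/p2.png")[70:290,190:420]; cv2.imwrite("pics/p2c.png",cv2.resize(a,None,fx=2,fy=2))
tophone((420,31),-14.5)
E
```

```text
(array([420.,  31.]), 117, 47, -13.9, 11.7)
(array([ 373., -253.]), 117, 52, 10.8, 11.7)
{'clock': 39.8, 'joint_pos': [-0.66, 0.23, 2.22, 2.23, 0.8, -1.03], 'tool_pos': [634.49, -167.31, 132.9], 'ft_force': [-0.18, -0.01, 0.92], 'grip_width': 85.27, 'grasp_force': 0.0}
0 [0.225, -0.0, -0.06] [-0.0, -0.278, -0.0] rows 8.6 margin 0.28 err 0.0 [-0.6, -0.06, 2.12, 1.0, 0.51, 0.25]
1 [-0.167, -0.31, -0.287] [-0.037, -0.278, 0.048] rows 7.6 margin 0.31 err 0.0 [-0.4, -0.26, 2.12, 0.15, 0.86, 1.23]
2 [-0.551, -0.277, 0.342] [-0.018, -0.277, 0.079] rows 5.1 margin 0.34 err 0.0 [-0.2, -0.02, 2.2, 0.0, 0.96, 1.62]
3 [0.0, 0.0, 0.2] [0.0, 0.0, 0.0] rows 1.4 margin 0.33 err 0.0 [-0.2, 0.11, 2.21, 0.0, 0.82, 1.62]
```

View pics/p2c.png

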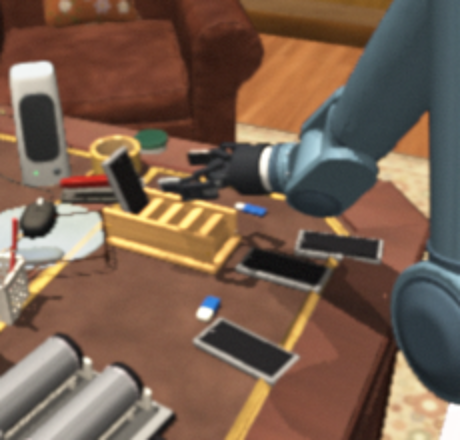

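Phone 1 is standing in slot 3 (crop px 125,180). The middle phone has shifted towards the rack, so it was knocked and I'll measure it again before grasping it. The left phone (420,31) hasn't moved.

Emit:
move_arm --series '[[[0.225,0,-0.06],[0,-0.278,0],1],[[0.225,0,-0.06],[0,-0.278,0],1],[[0.225,0,-0.06],[0,-0.278,0],1],[[0.225,0,-0.06],[0,-0.278,0],1],[[0.225,0,-0.06],[0,-0.278,0],1],[[0.225,0,-0.06],[0,-0.278,0],1],[[0.225,0,-0.06],[0,-0.278,0],1],[[0.225,0,-0.06],[0,-0.278,0],1],[[0.225,0,-0.06],[0,-0.278,0],1],[[0.225,0,-0.06],[0,-0.278,0],1],[[0.225,0,-0.06],[0,-0.278,0],1]]'

```text
clock: 40.72
tool_pos: [634.2, -166.4, 200.1]
tool_rot: [0.907, -0.014, 0.421, 0.005]
ft_force: [-0.1, 0.1, -1.2]
grip_width: 85.4
grasp_force: 0.0
```

Emit:
move_arm --series '[[[-0.167,-0.31,-0.287],[-0.037,-0.278,0.048],1],[[-0.167,-0.31,-0.287],[-0.037,-0.278,0.048],1],[[-0.167,-0.31,-0.287],[-0.037,-0.278,0.048],1],[[-0.167,-0.31,-0.287],[-0.037,-0.278,0.048],1],[[-0.167,-0.31,-0.287],[-0.037,-0.278,0.048],1],[[-0.167,-0.31,-0.287],[-0.037,-0.278,0.048],1],[[-0.167,-0.31,-0.287],[-0.037,-0.278,0.048],1],[[-0.167,-0.31,-0.287],[-0.037,-0.278,0.048],1],[[-0.167,-0.31,-0.287],[-0.037,-0.278,0.048],1],[[-0.167,-0.31,-0.287],[-0.037,-0.278,0.048],1]]'

```text
clock: 41.55
tool_pos: [538.9, -71.3, 217.6]
tool_rot: [0.975, -0.061, 0.214, 0.013]
ft_force: [0.3, 0.0, -0.9]
grip_width: 85.4
grasp_force: 0.0
```

Emit:
move_arm --series '[[[-0.551,-0.277,0.342],[-0.018,-0.277,0.079],1],[[-0.551,-0.277,0.342],[-0.018,-0.277,0.079],1],[[-0.551,-0.277,0.342],[-0.018,-0.277,0.079],1],[[-0.551,-0.277,0.342],[-0.018,-0.277,0.079],1],[[-0.551,-0.277,0.342],[-0.018,-0.277,0.079],1],[[-0.551,-0.277,0.342],[-0.018,-0.277,0.079],1],[[-0.551,-0.277,0.342],[-0.018,-0.277,0.079],1],[[-0.551,-0.277,0.342],[-0.018,-0.277,0.079],1]]'

```text
clock: 42.22
tool_pos: [444.2, 24.4, 56.8]
tool_rot: [0.992, -0.126, -0.001, -0.0]
ft_force: [0.5, 0.3, 0.5]
grip_width: 85.0
grasp_force: 0.0
```

```bash
python3 - <<'E'
from ik import *
from h import *
s,o=darks()
for x in o: print(x)
st=sensors.get_state(); p0=np.array(st["tool_pos"]);R0=R.from_quat(st["tool_rot"]);print(p0)
g,Rg=phgrasp((420,31),-14.2); check([(g,Rg)],st["joint_pos"],p0,R0)
E
```

```text
(array([ 434., -163.]), 117, 47, -1.6, 11.7)
(array([ 374., -255.]), 118, 49, 10.7, 11.7)
[445.37132388  23.99607093  57.81157493]
0 [-0.005, -0.002, 0.203] [0.0, -0.001, -0.003] rows 1.5 margin 0.33 err 0.0 [-0.2, 0.11, 2.21, 0.0, 0.82, 1.62]
```

Emit:
move_arm --series '[[[-0.005,-0.002,0.12],[0,0,0],1],[[-0.005,-0.002,0.18],[0,0,0],1],[[-0.005,-0.002,0.207],[0,0,0],1],[[-0.005,-0.002,0.207],[0,0,0],1],[[-0.005,-0.002,0.207],[0,0,0],1],[[-0.005,-0.002,0.207],[0,0,0],-1],[[-0.005,-0.002,0.207],[0,0,0],-1],[[-0.005,-0.002,0.207],[0,0,0],-1],[[-0.005,-0.002,0.207],[0,0,0],-1],[[-0.005,-0.002,0.207],[0,0,0],-1]]'

```text
clock: 43.1
tool_pos: [444.1, 25.4, -3.5]
tool_rot: [0.992, -0.125, 0.001, 0.0]
ft_force: [-2.7, -0.3, 8.2]
grip_width: 62.3
grasp_force: 65.8
```

```bash
python3 - <<'E'
from ik import *
carry(2)
E
```

```text
{'clock': 43.1, 'joint_pos': [-0.2, 0.15, 2.18, -0.0, 0.81, 1.62], 'tool_pos': [444.09, 25.39, -3.45], 'ft_force': [-2.68, -0.34, 8.17], 'grip_width': 62.31, 'grasp_force': 65.84}
0 [0.001, 0.0, -0.5] [0.0, 0.0, 0.0] rows 4.4 margin 0.33 err 0.0 [-0.2, -0.18, 2.15, -0.0, 1.17, 1.62]
1 [0.489, 0.21, -0.244] [0.031, 0.276, -0.137] rows 4.2 margin 0.4 err 0.0 [-0.39, -0.17, 2.05, 0.2, 0.86, 1.11]
2 [0.181, 0.311, 0.175] [0.0, 0.278, 0.0] rows 7.3 margin 0.29 err 0.0 [-0.59, -0.04, 2.11, 1.02, 0.5, 0.23]
3 [0.085, 0.0, 0.181] [0.0, 0.278, 0.0] rows 7.7 margin 0.26 err 0.0 [-0.58, 0.19, 2.13, 2.2, 0.68, -0.91]
```

Emit:
move_arm --series '[[[0.001,0,-0.1],[0,0,0],-1],[[0.001,0,-0.22],[0,0,0],-1],[[0.001,0,-0.36],[0,0,0],-1],[[0.001,0,-0.5],[0,0,0],-1],[[0.001,0,-0.5],[0,0,0],-1],[[0.001,0,-0.5],[0,0,0],-1]]'

```text
clock: 43.6
tool_pos: [445.2, 25.4, 148.1]
tool_rot: [0.992, -0.125, 0.003, 0.0]
ft_force: [0.1, 0.5, -1.9]
grip_width: 62.1
grasp_force: 67.8
```

Emit:
move_arm --series '[[[0.489,0.21,-0.244],[0.031,0.276,-0.137],-1],[[0.489,0.21,-0.244],[0.031,0.276,-0.137],-1],[[0.489,0.21,-0.244],[0.031,0.276,-0.137],-1],[[0.489,0.21,-0.244],[0.031,0.276,-0.137],-1],[[0.489,0.21,-0.244],[0.031,0.276,-0.137],-1],[[0.489,0.21,-0.244],[0.031,0.276,-0.137],-1],[[0.489,0.21,-0.244],[0.031,0.276,-0.137],-1]]'

```text
clock: 44.18
tool_pos: [568.2, -71.2, 215.0]
tool_rot: [0.977, -0.016, 0.212, 0.002]
ft_force: [-0.7, 0.1, -2.1]
grip_width: 62.1
grasp_force: 67.8
```

Emit:
move_arm --series '[[[0.181,0.311,0.175],[0,0.278,0],-1],[[0.181,0.311,0.175],[0,0.278,0],-1],[[0.181,0.311,0.175],[0,0.278,0],-1],[[0.181,0.311,0.175],[0,0.278,0],-1],[[0.181,0.311,0.175],[0,0.278,0],-1],[[0.181,0.311,0.175],[0,0.278,0],-1],[[0.181,0.311,0.175],[0,0.278,0],-1],[[0.181,0.311,0.175],[0,0.278,0],-1],[[0.181,0.311,0.175],[0,0.278,0],-1],[[0.181,0.311,0.175],[0,0.278,0],-1]]'

```text
clock: 45.02
tool_pos: [638.3, -166.5, 193.4]
tool_rot: [0.907, -0.014, 0.422, 0.006]
ft_force: [-0.1, 0.2, -2.2]
grip_width: 62.5
grasp_force: 67.8
```

Emit:
move_arm --series '[[[0.085,0,0.181],[0,0.278,0],-1],[[0.085,0,0.181],[0,0.278,0],-1],[[0.085,0,0.181],[0,0.278,0],-1],[[0.085,0,0.181],[0,0.278,0],-1],[[0.085,0,0.181],[0,0.278,0],-1],[[0.085,0,0.181],[0,0.278,0],-1],[[0.085,0,0.181],[0,0.278,0],-1],[[0.085,0,0.181],[0,0.278,0],-1],[[0.085,0,0.181],[0,0.278,0],-1],[[0.085,0,0.181],[0,0.278,0],-1],[[0.085,0,0.181],[0,0.278,0],-1]]'

```text
clock: 45.93
tool_pos: [696.5, -169.3, 178.6]
tool_rot: [0.794, -0.012, 0.608, 0.01]
ft_force: [-0.2, -0.8, -1.6]
grip_width: 62.6
grasp_force: 67.9
```

```bash
cat >>ik.py <<'E'
def insert(k,mid=-11):
    from h import sensors,pst,heldphone
    pst(); heldphone(); st=sensors.get_state(); p0=np.array(st["tool_pos"]);R0=R.from_quat(st["tool_rot"]); M=R0.as_matrix()
    c=p0+mid*M[:,2]; n=M[:,0]; w=c-n*(c[2]-55)/n[2]; print("crosses z55 at",np.round(w,1),"want",582+36*k, "lean",np.degrees(np.arctan2(n[0],n[2])).round(1),"y-axis",np.round(M[:,1],3))
    low=c-n*(68+G); print("low edge",np.round(low,1),"to floor",round((low[2]-14)/n[2],1))
E
python3 - <<'E'
from ik import *
insert(2)
E
```

```text
{'clock': 45.93, 'joint_pos': [-0.58, 0.23, 2.09, 2.21, 0.68, -0.92], 'tool_pos': [696.51, -169.27, 178.65], 'ft_force': [-0.16, -0.82, -1.6], 'grip_width': 62.57, 'grasp_force': 67.91}
side [(-100, 13, -14.8), (-85, 40, -16.4), (-70, 44, -15.9), (-55, 26, -16.1), (-40, 10, -16.6), (-25, 3, -18.7), (-10, 24, -18.4), (5, 46, -19.1), (20, 43, -18.5), (35, 50, -17.3)] y [-23.  23.]
top [(-85, 33, -17.7), (-70, 41, -17.5), (-55, 57, -17.5), (-40, 56, -17.7), (-25, 60, -17.5), (-10, 59, -17.2), (5, 65, -17.4), (20, 61, -17.5), (35, 109, -14.9)] y [-23.  23.]
crosses z55 at [ 651.7 -167.9   55. ] want 654 lean 15.1 y-axis [-0.032 -0.999  0.   ]
low edge [ 661.5 -168.2   91.4] to floor 80.1
```

Emit:
move_arm --series '[[[-0.05,0,0.009],[0,0,0],-1],[[-0.1,0,0.009],[0,0,0],-1],[[-0.14,0,0.009],[0,0,0],-1],[[-0.17,0,0.009],[0,0,0],-1],[[-0.19,0,0.009],[0,0,0],-1],[[-0.19,0,0.009],[0,0,0],-1]]'

```text
clock: 46.53
tool_pos: [682.9, -168.5, 119.9]
tool_rot: [0.795, -0.014, 0.607, 0.009]
ft_force: [0.7, 0.3, -1.7]
grip_width: 62.3
grasp_force: 67.9
```

Emit:
move_arm --series '[[[-0.02,0,0],[0,0,0],-1],[[-0.04,0,0],[0,0,0],-1],[[-0.055,0,0],[0,0,0],-1],[[-0.068,0,0],[0,0,0],-1],[[-0.068,0,0],[0,0,0],-1]]'

```text
clock: 46.95
tool_pos: [677.6, -168.3, 100.4]
tool_rot: [0.794, -0.013, 0.607, 0.009]
ft_force: [-0.7, -0.3, -1.9]
grip_width: 62.0
grasp_force: 67.9
```

```bash
python3 - <<'E'
from ik import *
insert(2)
E
```

```text
{'clock': 46.95, 'joint_pos': [-0.6, 0.39, 2.11, 2.33, 0.8, -1.1], 'tool_pos': [677.62, -168.27, 100.38], 'ft_force': [-0.74, -0.27, -1.9], 'grip_width': 62.04, 'grasp_force': 67.92}
side [(-70, 12, -17.0), (-55, 21, -16.9), (-40, 9, -15.4), (-25, 5, -17.7), (-10, 28, -15.7), (5, 41, -16.1), (20, 43, -15.8), (35, 39, -14.9)] y [-23.  23.]
top [(-70, 37, -20.0), (-55, 49, -17.8), (-40, 42, -17.6), (-25, 47, -17.7), (-10, 46, -17.5), (5, 58, -17.4), (20, 53, -17.6), (35, 99, -14.6)] y [-23.  23.]
crosses z55 at [ 654.2 -167.7   55. ] want 654 lean 15.1 y-axis [-0.032 -0.999 -0.001]
low edge [ 643.2 -167.2   14.5] to floor 0.5
```

Release and back off, then measure the next phone.

Emit:
move_arm --series '[[[0,0,0],[0,0,0],0],[[0,0,0],[0,0,0],0.6],[[0,0,0],[0,0,0],1],[[0,0,0],[0,0,0],1],[[0,0,0],[0,0,0],1],[[0,0,-0.1],[0,0,0],1],[[0,0,-0.2],[0,0,0],1],[[0.02,0,-0.26],[0,0,0],1],[[0.02,0,-0.26],[0,0,0],1],[[0.02,0,-0.26],[0,0,0],1]]'

```text
clock: 47.88
tool_pos: [604.4, -166.6, 128.5]
tool_rot: [0.794, -0.013, 0.608, 0.01]
ft_force: [0.4, 0.2, 0.4]
grip_width: 85.3
grasp_force: 0.0
```

```bash
python3 - <<'E'
from ik import *
tophone((434,-163),-1.6)
E
```

```text
{'clock': 47.88, 'joint_pos': [-0.71, 0.19, 2.29, 2.2, 0.84, -1.03], 'tool_pos': [604.41, -166.62, 128.55], 'ft_force': [0.42, 0.15, 0.38], 'grip_width': 85.3, 'grasp_force': 0.0}
0 [0.225, -0.0, -0.061] [0.001, -0.277, -0.001] rows 8.2 margin 0.21 err 0.0 [-0.64, -0.13, 2.19, 1.01, 0.54, 0.21]
1 [-0.101, 0.003, -0.232] [0.007, -0.278, -0.009] rows 6.0 margin 0.36 err 0.0 [-0.62, -0.21, 2.08, 0.31, 0.93, 0.82]
2 [-0.449, -0.001, 0.39] [-0.002, -0.278, 0.009] rows 4.3 margin 0.44 err 0.0 [-0.58, 0.08, 2.09, 0.0, 0.97, 1.02]
3 [0.0, 0.0, 0.2] [0.0, 0.0, 0.0] rows 1.4 margin 0.44 err 0.0 [-0.58, 0.2, 2.1, 0.0, 0.84, 1.02]
```

Emit:
move_arm --series '[[[0.225,0,-0.061],[0,-0.277,0],1],[[0.225,0,-0.061],[0,-0.277,0],1],[[0.225,0,-0.061],[0,-0.277,0],1],[[0.225,0,-0.061],[0,-0.277,0],1],[[0.225,0,-0.061],[0,-0.277,0],1],[[0.225,0,-0.061],[0,-0.277,0],1],[[0.225,0,-0.061],[0,-0.277,0],1],[[0.225,0,-0.061],[0,-0.277,0],1],[[0.225,0,-0.061],[0,-0.277,0],1],[[0.225,0,-0.061],[0,-0.277,0],1],[[0.225,0,-0.061],[0,-0.277,0],1]]'

```text
clock: 48.8
tool_pos: [603.9, -165.7, 196.0]
tool_rot: [0.907, -0.015, 0.421, 0.005]
ft_force: [-0.2, -0.6, 0.2]
grip_width: 85.4
grasp_force: 0.0
```

Emit:
move_arm --series '[[[-0.101,0.003,-0.232],[0.007,-0.278,-0.009],1],[[-0.101,0.003,-0.232],[0.007,-0.278,-0.009],1],[[-0.101,0.003,-0.232],[0.007,-0.278,-0.009],1],[[-0.101,0.003,-0.232],[0.007,-0.278,-0.009],1],[[-0.101,0.003,-0.232],[0.007,-0.278,-0.009],1],[[-0.101,0.003,-0.232],[0.007,-0.278,-0.009],1],[[-0.101,0.003,-0.232],[0.007,-0.278,-0.009],1],[[-0.101,0.003,-0.232],[0.007,-0.278,-0.009],1],[[-0.101,0.003,-0.232],[0.007,-0.278,-0.009],1]]'

```text
clock: 49.55
tool_pos: [530.7, -164.2, 217.4]
tool_rot: [0.977, -0.007, 0.215, -0.0]
ft_force: [-0.7, -0.8, -0.3]
grip_width: 85.5
grasp_force: 0.0
```

Emit:
move_arm --series '[[[-0.449,-0.001,0.39],[-0.002,-0.278,0.009],1],[[-0.449,-0.001,0.39],[-0.002,-0.278,0.009],1],[[-0.449,-0.001,0.39],[-0.002,-0.278,0.009],1],[[-0.449,-0.001,0.39],[-0.002,-0.278,0.009],1],[[-0.449,-0.001,0.39],[-0.002,-0.278,0.009],1],[[-0.449,-0.001,0.39],[-0.002,-0.278,0.009],1],[[-0.449,-0.001,0.39],[-0.002,-0.278,0.009],1],[[-0.449,-0.001,0.39],[-0.002,-0.278,0.009],1]]'

```text
clock: 50.22
tool_pos: [460.3, -164.2, 58.7]
tool_rot: [1.0, -0.015, 0.001, 0.0]
ft_force: [-0.1, 0.3, -0.4]
grip_width: 85.4
grasp_force: 0.0
```

```bash
python3 - <<'E'
from ik import *
from h import *
s,o=darks()
for x in o: print(x)
s=vision.snapshot("side");P=cloud(s)
for m in models.masks_of(s,"phone_a_mid"):
    g=P[m["region"]]; g=g[(g[:,2]>4)&(g[:,2]<20)]
    if len(g)>40: print(round(m["p"],2),cv2.minAreaRect(g[:,:2].astype(np.float32)),len(g))
st=sensors.get_state(); p0=np.array(st["tool_pos"]);R0=R.from_quat(st["tool_rot"]);print(p0)
g,Rg=phgrasp((434,-163),-1.6); check([(g,Rg)],st["joint_pos"],p0,R0)
E
```

```text
(array([ 376., -253.]), 122, 52, 9.9, 12.0)
0.85 ((436.2764892578125, -161.1593780517578), (67.45578002929688, 136.76405334472656), 88.41133880615234) 610
0.27 ((611.9710693359375, -128.4088134765625), (215.1034393310547, 93.0262451171875), 22.578824996948242) 417
[ 460.31907878 -164.16432279   58.67913763]
0 [-0.005, -0.002, 0.206] [0.001, -0.002, -0.001] rows 1.5 margin 0.44 err 0.0 [-0.58, 0.2, 2.1, 0.0, 0.84, 1.02]
```

Phone at (435,-162), yaw -1.6. That agrees with the plan.

Emit:
move_arm --series '[[[-0.003,-0.003,0.12],[0,0,0],1],[[-0.003,-0.003,0.18],[0,0,0],1],[[-0.003,-0.003,0.21],[0,0,0],1],[[-0.003,-0.003,0.21],[0,0,0],1],[[-0.003,-0.003,0.21],[0,0,0],1],[[-0.003,-0.003,0.21],[0,0,0],-1],[[-0.003,-0.003,0.21],[0,0,0],-1],[[-0.003,-0.003,0.21],[0,0,0],-1],[[-0.003,-0.003,0.21],[0,0,0],-1],[[-0.003,-0.003,0.21],[0,0,0],-1]]'

```text
clock: 51.2
tool_pos: [459.4, -163.3, -4.5]
tool_rot: [1.0, -0.014, 0.001, 0.0]
ft_force: [-1.1, 0.4, 6.9]
grip_width: 62.5
grasp_force: 66.3
```

```bash
python3 - <<'E'
from ik import *
carry(1)
E
```

```text
{'clock': 51.2, 'joint_pos': [-0.57, 0.24, 2.07, -0.0, 0.83, 1.03], 'tool_pos': [459.36, -163.27, -4.49], 'ft_force': [-1.1, 0.4, 6.93], 'grip_width': 62.46, 'grasp_force': 66.28}
0 [0.001, 0.0, -0.5] [0.0, 0.0, 0.0] rows 3.9 margin 0.44 err 0.0 [-0.58, -0.06, 2.05, -0.0, 1.15, 1.02]
1 [0.336, -0.002, -0.248] [0.0, 0.277, 0.002] rows 3.5 margin 0.5 err 0.0 [-0.58, -0.14, 2.02, 0.29, 0.9, 0.88]
2 [0.094, -0.003, 0.135] [0.0, 0.278, 0.0] rows 6.2 margin 0.33 err 0.0 [-0.64, -0.13, 2.2, 1.02, 0.54, 0.2]
3 [0.085, 0.0, 0.181] [0.0, 0.278, 0.0] rows 7.2 margin 0.3 err 0.0 [-0.63, 0.12, 2.21, 2.16, 0.71, -0.9]
```

Emit:
move_arm --series '[[[0.001,0,-0.1],[0,0,0],-1],[[0.001,0,-0.22],[0,0,0],-1],[[0.001,0,-0.36],[0,0,0],-1],[[0.001,0,-0.5],[0,0,0],-1],[[0.001,0,-0.5],[0,0,0],-1],[[0.001,0,-0.5],[0,0,0],-1]]'

```text
clock: 51.7
tool_pos: [460.4, -163.6, 147.1]
tool_rot: [1.0, -0.014, 0.002, 0.002]
ft_force: [0.5, 0.4, -1.6]
grip_width: 62.1
grasp_force: 67.6
```

Emit:
move_arm --series '[[[0.336,-0.002,-0.248],[0,0.277,0.002],-1],[[0.336,-0.002,-0.248],[0,0.277,0.002],-1],[[0.336,-0.002,-0.248],[0,0.277,0.002],-1],[[0.336,-0.002,-0.248],[0,0.277,0.002],-1],[[0.336,-0.002,-0.248],[0,0.277,0.002],-1],[[0.336,-0.002,-0.248],[0,0.277,0.002],-1],[[0.336,-0.002,-0.248],[0,0.277,0.002],-1]]'

```text
clock: 52.28
tool_pos: [558.0, -164.2, 215.1]
tool_rot: [0.977, -0.016, 0.212, 0.001]
ft_force: [0.1, 0.2, -2.1]
grip_width: 62.3
grasp_force: 67.6
```

Emit:
move_arm --series '[[[0.094,-0.003,0.135],[0,0.278,0],-1],[[0.094,-0.003,0.135],[0,0.278,0],-1],[[0.094,-0.003,0.135],[0,0.278,0],-1],[[0.094,-0.003,0.135],[0,0.278,0],-1],[[0.094,-0.003,0.135],[0,0.278,0],-1],[[0.094,-0.003,0.135],[0,0.278,0],-1],[[0.094,-0.003,0.135],[0,0.278,0],-1],[[0.094,-0.003,0.135],[0,0.278,0],-1],[[0.094,-0.003,0.135],[0,0.278,0],-1]]'

```text
clock: 53.03
tool_pos: [602.5, -165.4, 193.4]
tool_rot: [0.907, -0.014, 0.421, 0.006]
ft_force: [0.4, -0.5, -2.2]
grip_width: 62.4
grasp_force: 67.6
```

Emit:
move_arm --series '[[[0.085,0,0.181],[0,0.278,0],-1],[[0.085,0,0.181],[0,0.278,0],-1],[[0.085,0,0.181],[0,0.278,0],-1],[[0.085,0,0.181],[0,0.278,0],-1],[[0.085,0,0.181],[0,0.278,0],-1],[[0.085,0,0.181],[0,0.278,0],-1],[[0.085,0,0.181],[0,0.278,0],-1],[[0.085,0,0.181],[0,0.278,0],-1],[[0.085,0,0.181],[0,0.278,0],-1],[[0.085,0,0.181],[0,0.278,0],-1],[[0.085,0,0.181],[0,0.278,0],-1]]'

```text
clock: 53.95
tool_pos: [660.6, -167.4, 178.6]
tool_rot: [0.794, -0.013, 0.608, 0.009]
ft_force: [-0.2, -0.3, -1.3]
grip_width: 62.1
grasp_force: 67.7
```

```bash
python3 - <<'E'
from ik import *
insert(1)
E
```

```text
{'clock': 53.95, 'joint_pos': [-0.62, 0.16, 2.18, 2.17, 0.71, -0.91], 'tool_pos': [660.56, -167.36, 178.64], 'ft_force': [-0.22, -0.25, -1.31], 'grip_width': 62.14, 'grasp_force': 67.73}
side [(-100, 13, -15.9), (-85, 41, -17.0), (-70, 41, -17.6), (-55, 29, -17.3), (-40, 11, -17.8), (-25, 3, -18.9), (-10, 22, -17.5), (5, 41, -17.4), (20, 41, -19.1), (35, 49, -18.2)] y [-22.  22.]
top [(-100, 3, -16.8), (-85, 38, -19.0), (-70, 46, -18.8), (-55, 50, -18.7), (-40, 56, -18.8), (-25, 59, -18.7), (-10, 53, -18.7), (5, 60, -18.9), (20, 64, -18.3), (35, 105, -16.1)] y [-22.  23.]
crosses z55 at [ 615.7 -165.8   55. ] want 618 lean 15.1 y-axis [-0.032 -0.999 -0.001]
low edge [ 625.5 -166.1   91.4] to floor 80.1
```

Emit:
move_arm --series '[[[-0.05,0,0.011],[0,0,0],-1],[[-0.1,0,0.011],[0,0,0],-1],[[-0.14,0,0.011],[0,0,0],-1],[[-0.17,0,0.011],[0,0,0],-1],[[-0.19,0,0.011],[0,0,0],-1],[[-0.19,0,0.011],[0,0,0],-1]]'

```text
clock: 54.55
tool_pos: [647.6, -166.4, 120.0]
tool_rot: [0.795, -0.014, 0.607, 0.009]
ft_force: [-0.4, -0.3, -2.2]
grip_width: 62.4
grasp_force: 67.7
```

Emit:
move_arm --series '[[[-0.02,0,0],[0,0,0],-1],[[-0.04,0,0],[0,0,0],-1],[[-0.055,0,0],[0,0,0],-1],[[-0.068,0,0],[0,0,0],-1],[[-0.068,0,0],[0,0,0],-1]]'

```text
clock: 54.97
tool_pos: [642.3, -166.2, 100.5]
tool_rot: [0.794, -0.014, 0.607, 0.009]
ft_force: [0.1, -0.1, -1.5]
grip_width: 62.5
grasp_force: 67.7
```

```bash
python3 - <<'E'
from ik import *
insert(1,-12)
E
```

```text
{'clock': 54.97, 'joint_pos': [-0.65, 0.34, 2.19, 2.29, 0.84, -1.1], 'tool_pos': [642.27, -166.15, 100.46], 'ft_force': [0.08, -0.11, -1.45], 'grip_width': 62.5, 'grasp_force': 67.72}
side [(-70, 14, -20.8), (-55, 19, -16.5), (-40, 11, -17.5), (-25, 5, -16.3), (-10, 23, -17.5), (5, 41, -17.3), (20, 39, -16.8), (35, 48, -16.1)] y [-23.  23.]
top [(-70, 31, -20.1), (-55, 47, -18.8), (-40, 44, -18.1), (-25, 45, -18.4), (-10, 48, -18.8), (5, 47, -18.3), (20, 53, -18.5), (35, 96, -16.3)] y [-23.  23.]
crosses z55 at [ 617.8 -165.5   55. ] want 618 lean 15.1 y-axis [-0.032 -0.999 -0.002]
low edge [ 606.9 -165.    14.8] to floor 0.8
```

Emit:
move_arm --series '[[[0,0,0],[0,0,0],0],[[0,0,0],[0,0,0],0.6],[[0,0,0],[0,0,0],1],[[0,0,0],[0,0,0],1],[[0,0,0],[0,0,0],1],[[0,0,-0.1],[0,0,0],1],[[0,0,-0.18],[0,0,0],1],[[0.02,0,-0.23],[0,0,0],1],[[0.02,0,-0.23],[0,0,0],1],[[0.02,0,-0.23],[0,0,0],1]]'

```text
clock: 55.9
tool_pos: [577.8, -164.9, 126.2]
tool_rot: [0.794, -0.013, 0.608, 0.01]
ft_force: [0.4, -1.0, 0.2]
grip_width: 85.6
grasp_force: 0.0
```

```bash
python3 - <<'E'
from ik import *
from h import *
s,o=darks()
for x in o: print(x)
tophone((375,-254),10.7)
E
```

```text
(array([ 377., -259.]), 123, 54, 21.0, 11.8)
{'clock': 55.95, 'joint_pos': [-0.75, 0.15, 2.35, 2.16, 0.87, -1.03], 'tool_pos': [578.27, -164.83, 126.03], 'ft_force': [0.94, 0.29, -0.34], 'grip_width': 85.46, 'grasp_force': 0.0}
0 [0.225, -0.0, -0.061] [0.0, -0.277, -0.001] rows 7.8 margin 0.15 err 0.0 [-0.67, -0.2, 2.25, 1.02, 0.57, 0.18]
1 [-0.127, 0.15, -0.276] [0.049, -0.277, -0.064] rows 5.4 margin 0.3 err 0.0 [-0.78, -0.25, 2.12, 0.39, 1.02, 0.53]
2 [-0.51, 0.113, 0.362] [0.013, -0.278, -0.058] rows 4.6 margin 0.4 err 0.0 [-0.8, 0.04, 2.14, 0.0, 0.96, 0.58]
3 [0.0, 0.0, 0.2] [0.0, 0.0, 0.0] rows 1.4 margin 0.39 err 0.0 [-0.8, 0.16, 2.15, 0.0, 0.83, 0.58]
```

Emit:
move_arm --series '[[[0.225,0,-0.061],[0,-0.277,0],1],[[0.225,0,-0.061],[0,-0.277,0],1],[[0.225,0,-0.061],[0,-0.277,0],1],[[0.225,0,-0.061],[0,-0.277,0],1],[[0.225,0,-0.061],[0,-0.277,0],1],[[0.225,0,-0.061],[0,-0.277,0],1],[[0.225,0,-0.061],[0,-0.277,0],1],[[0.225,0,-0.061],[0,-0.277,0],1],[[0.225,0,-0.061],[0,-0.277,0],1],[[0.225,0,-0.061],[0,-0.277,0],1],[[0.225,0,-0.061],[0,-0.277,0],1]]'

```text
clock: 56.87
tool_pos: [577.2, -163.9, 193.7]
tool_rot: [0.907, -0.015, 0.421, 0.005]
ft_force: [-0.3, -0.4, -0.2]
grip_width: 85.6
grasp_force: 0.0
```

Emit:
move_arm --series '[[[-0.127,0.15,-0.276],[0.049,-0.277,-0.064],1],[[-0.127,0.15,-0.276],[0.049,-0.277,-0.064],1],[[-0.127,0.15,-0.276],[0.049,-0.277,-0.064],1],[[-0.127,0.15,-0.276],[0.049,-0.277,-0.064],1],[[-0.127,0.15,-0.276],[0.049,-0.277,-0.064],1],[[-0.127,0.15,-0.276],[0.049,-0.277,-0.064],1],[[-0.127,0.15,-0.276],[0.049,-0.277,-0.064],1],[[-0.127,0.15,-0.276],[0.049,-0.277,-0.064],1],[[-0.127,0.15,-0.276],[0.049,-0.277,-0.064],1]]'

```text
clock: 57.62
tool_pos: [487.8, -205.5, 217.7]
tool_rot: [0.975, 0.046, 0.216, -0.012]
ft_force: [0.0, 0.1, 0.3]
grip_width: 85.3
grasp_force: 0.0
```

```bash
python3 - <<'E'
from ik import *
from h import *
from ik import down
s,o=darks()
for x in o: print(x)
s=vision.snapshot("side");P=cloud(s)
for m in models.masks_of(s,"phone_a_mid"):
    g=P[m["region"]]; g=g[(g[:,2]>4)&(g[:,2]<20)]
    if len(g)>40: print(round(m["p"],2),cv2.minAreaRect(g[:,:2].astype(np.float32)),len(g))
st=sensors.get_state(); p0=np.array(st["tool_pos"]);R0=R.from_quat(st["tool_rot"]);print(p0)
g,Rg=phgrasp((375,-254),10.7); check([(g+[0,0,60],Rg)],st["joint_pos"],p0,R0)
E
```

```text
(array([ 367., -256.]), 55, 28, 36.2, 11.6)
[ 488.17454646 -206.13902884  218.70019305]
0 [-0.506, 0.117, 0.359] [0.011, -0.277, -0.059] rows 4.5 margin 0.4 err 0.0 [-0.8, 0.04, 2.14, 0.0, 0.96, 0.58]
```

Emit:
move_arm --series '[[[-0.506,0.117,0.359],[0.011,-0.277,-0.059],1],[[-0.506,0.117,0.359],[0.011,-0.277,-0.059],1],[[-0.506,0.117,0.359],[0.011,-0.277,-0.059],1],[[-0.506,0.117,0.359],[0.011,-0.277,-0.059],1],[[-0.506,0.117,0.359],[0.011,-0.277,-0.059],1],[[-0.506,0.117,0.359],[0.011,-0.277,-0.059],1],[[-0.506,0.117,0.359],[0.011,-0.277,-0.059],1],[[-0.506,0.117,0.359],[0.011,-0.277,-0.059],1]]'

```text
clock: 58.43
tool_pos: [401.1, -250.6, 59.1]
tool_rot: [0.996, 0.093, 0.001, 0.002]
ft_force: [-0.2, 0.8, 0.1]
grip_width: 85.4
grasp_force: 0.0
```

```bash
python3 - <<'E'
from ik import *
from h import *
from ik import down
s,o=darks()
for x in o: print(x)
s=vision.snapshot("side");P=cloud(s); save(s,"q4")
for m in models.masks_of(s,"phone_a_mid"):
    g=P[m["region"]]; g=g[(g[:,2]>4)&(g[:,2]<20)]
    if len(g)>40: print(round(m["p"],2),cv2.minAreaRect(g[:,:2].astype(np.float32)),len(g))
st=sensors.get_state(); p0=np.array(st["tool_pos"]);R0=R.from_quat(st["tool_rot"]);print(p0)
g,Rg=phgrasp((375,-254),10.7); check([(g,Rg)],st["joint_pos"],p0,R0)
a=cv2.imread("pics/q4.png")[100:260,220:420]; cv2.imwrite("pics/q4c.png",cv2.resize(a,None,fx=2.5,fy=2.5))
E
```

```text
[ 401.40622924 -250.8108932    59.61713328]
0 [-0.006, -0.007, 0.209] [0.003, -0.002, 0.001] rows 1.5 margin 0.39 err 0.0 [-0.8, 0.16, 2.15, 0.0, 0.83, 0.58]
```

View pics/q4c.png

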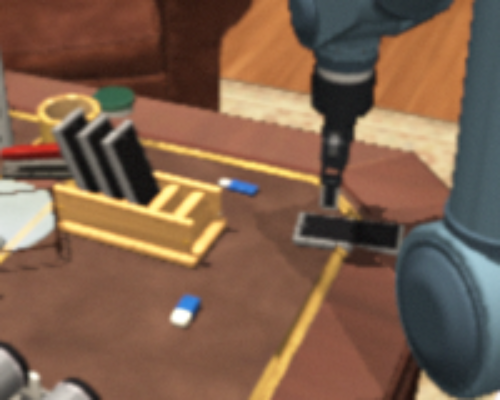

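Three phones stand in the rack (crop px 70–140,155). The fourth lies at crop (350,230) under the gripper. I'll fit its outline in the side view before lowering.

```bash
python3 - <<'E'
from h import *
s=vision.snapshot("side");P=cloud(s); im=s["img"].astype(int)
near=(abs(P[...,0]-375)<120)&(abs(P[...,1]+254)<90)
m=near&(P[...,2]>6)&(P[...,2]<20)
g=P[m]; print(m.sum(),cv2.minAreaRect(g[:,:2].astype(np.float32)))
d=near&(im.max(2)<75)&(P[...,2]>2)&(P[...,2]<22); g=P[d]; print(d.sum(),cv2.minAreaRect(g[:,:2].astype(np.float32)))
E
```

```text
883 ((365.974853515625, -255.28375244140625), (182.83372497558594, 159.3322296142578), 83.51079559326172)
471 ((370.87750244140625, -261.22869873046875), (125.90161895751953, 126.52718353271484), 70.85847473144531)
```

```bash
python3 - <<'E'
from h import *
s=vision.snapshot("side");P=cloud(s); im=s["img"].astype(int)
near=(abs(P[...,0]-375)<120)&(abs(P[...,1]+254)<90)
for m in (near&(P[...,2]>6)&(P[...,2]<20), near&(im.max(2)<75)&(P[...,2]>2)&(P[...,2]<22)):
    m=cv2.morphologyEx(m.astype(np.uint8),cv2.MORPH_OPEN,np.ones((3,3),np.uint8))
    n,l,st,c=cv2.connectedComponentsWithStats(m)
    for i in range(1,n):
        if st[i,4]>60: g=P[l==i]; print(st[i].tolist(),np.round(np.median(g,0),1),cv2.minAreaRect(g[:,:2].astype(np.float32)))
E
```

```text
[337, 183, 47, 29, 757] [ 352.9 -244.8   10.9] ((371.4761962890625, -247.64230346679688), (140.7657470703125, 167.60525512695312), 9.971258163452148)
[341, 186, 39, 20, 425] [ 357.2 -250.7   11.5] ((372.83050537109375, -255.6915283203125), (100.63069152832031, 121.78024291992188), 67.31507873535156)
```

The phone's image position (px 360,192) matches the earlier view (360,193), so it hasn't moved.

Emit:
move_arm --series '[[[-0.006,-0.005,0.12],[0,0,0],1],[[-0.006,-0.005,0.18],[0,0,0],1],[[-0.006,-0.005,0.211],[0,0,0],1],[[-0.006,-0.005,0.211],[0,0,0],1],[[-0.006,-0.005,0.211],[0,0,0],1],[[-0.006,-0.005,0.211],[0,0,0],-1],[[-0.006,-0.005,0.211],[0,0,0],-1],[[-0.006,-0.005,0.211],[0,0,0],-1],[[-0.006,-0.005,0.211],[0,0,0],-1],[[-0.006,-0.005,0.211],[0,0,0],-1]]'

```text
clock: 59.52
tool_pos: [399.3, -250.2, -3.7]
tool_rot: [0.996, 0.093, 0.001, 0.002]
ft_force: [-1.4, 1.2, 5.9]
grip_width: 62.2
grasp_force: 66.3
```

```bash
python3 - <<'E'
from ik import *
carry(0)
E
```

```text
{'clock': 59.52, 'joint_pos': [-0.8, 0.2, 2.12, -0.0, 0.82, 0.58], 'tool_pos': [399.32, -250.21, -3.68], 'ft_force': [-1.43, 1.24, 5.88], 'grip_width': 62.2, 'grasp_force': 66.25}
0 [0.001, 0.002, -0.5] [0.0, 0.0, 0.0] rows 4.1 margin 0.39 err 0.0 [-0.8, -0.11, 2.09, -0.0, 1.15, 0.58]
1 [0.396, -0.066, -0.245] [-0.028, 0.275, 0.138] rows 3.9 margin 0.45 err 0.0 [-0.72, -0.21, 2.08, 0.34, 0.95, 0.73]
2 [0.126, -0.151, 0.15] [0.0, 0.278, 0.0] rows 5.6 margin 0.26 err 0.0 [-0.69, -0.23, 2.28, 1.02, 0.58, 0.17]
3 [0.085, 0.0, 0.181] [0.0, 0.278, 0.0] rows 6.8 margin 0.23 err 0.0 [-0.68, 0.04, 2.3, 2.11, 0.75, -0.88]
```

Emit:
move_arm --series '[[[0.001,0.002,-0.1],[0,0,0],-1],[[0.001,0.002,-0.22],[0,0,0],-1],[[0.001,0.002,-0.36],[0,0,0],-1],[[0.001,0.002,-0.5],[0,0,0],-1],[[0.001,0.002,-0.5],[0,0,0],-1],[[0.001,0.002,-0.5],[0,0,0],-1]]'

```text
clock: 60.02
tool_pos: [399.9, -250.8, 147.9]
tool_rot: [0.996, 0.093, 0.003, 0.004]
ft_force: [-0.2, 0.4, -2.9]
grip_width: 62.2
grasp_force: 67.6
```

Emit:
move_arm --series '[[[0.396,-0.066,-0.245],[-0.028,0.275,0.138],-1],[[0.396,-0.066,-0.245],[-0.028,0.275,0.138],-1],[[0.396,-0.066,-0.245],[-0.028,0.275,0.138],-1],[[0.396,-0.066,-0.245],[-0.028,0.275,0.138],-1],[[0.396,-0.066,-0.245],[-0.028,0.275,0.138],-1],[[0.396,-0.066,-0.245],[-0.028,0.275,0.138],-1],[[0.396,-0.066,-0.245],[-0.028,0.275,0.138],-1]]'

```text
clock: 60.6
tool_pos: [509.9, -207.2, 215.4]
tool_rot: [0.977, -0.016, 0.213, 0.001]
ft_force: [-0.3, 0.5, -2.5]
grip_width: 62.0
grasp_force: 67.5
```

Emit:
move_arm --series '[[[0.126,-0.151,0.15],[0,0.278,0],-1],[[0.126,-0.151,0.15],[0,0.278,0],-1],[[0.126,-0.151,0.15],[0,0.278,0],-1],[[0.126,-0.151,0.15],[0,0.278,0],-1],[[0.126,-0.151,0.15],[0,0.278,0],-1],[[0.126,-0.151,0.15],[0,0.278,0],-1],[[0.126,-0.151,0.15],[0,0.278,0],-1],[[0.126,-0.151,0.15],[0,0.278,0],-1],[[0.126,-0.151,0.15],[0,0.278,0],-1]]'

```text
clock: 61.35
tool_pos: [566.3, -164.4, 193.5]
tool_rot: [0.907, -0.015, 0.422, 0.006]
ft_force: [0.7, 0.3, -2.0]
grip_width: 62.0
grasp_force: 67.6
```

Emit:
move_arm --series '[[[0.085,0,0.181],[0,0.278,0],-1],[[0.085,0,0.181],[0,0.278,0],-1],[[0.085,0,0.181],[0,0.278,0],-1],[[0.085,0,0.181],[0,0.278,0],-1],[[0.085,0,0.181],[0,0.278,0],-1],[[0.085,0,0.181],[0,0.278,0],-1],[[0.085,0,0.181],[0,0.278,0],-1],[[0.085,0,0.181],[0,0.278,0],-1],[[0.085,0,0.181],[0,0.278,0],-1],[[0.085,0,0.181],[0,0.278,0],-1],[[0.085,0,0.181],[0,0.278,0],-1]]'

```text
clock: 62.27
tool_pos: [624.6, -166.2, 179.3]
tool_rot: [0.793, -0.013, 0.609, 0.009]
ft_force: [-0.7, 0.4, -2.6]
grip_width: 62.4
grasp_force: 67.8
```

```bash
python3 - <<'E'
from ik import *
insert(0,-12)
E
```

```text
{'clock': 62.27, 'joint_pos': [-0.67, 0.09, 2.26, 2.13, 0.75, -0.89], 'tool_pos': [624.64, -166.18, 179.31], 'ft_force': [-0.73, 0.39, -2.58], 'grip_width': 62.39, 'grasp_force': 67.76}
side [(-100, 14, -15.1), (-85, 41, -16.7), (-70, 41, -16.2), (-55, 26, -16.7), (-40, 11, -17.1), (-25, 4, -16.2), (-10, 24, -16.4), (5, 44, -16.4), (20, 42, -16.3), (35, 45, -15.4)] y [-22.  23.]
top [(-100, 14, -17.5), (-85, 38, -17.6), (-70, 41, -18.5), (-55, 54, -18.2), (-40, 56, -17.8), (-25, 53, -18.0), (-10, 52, -17.9), (5, 58, -17.8), (20, 60, -18.0), (35, 97, -14.8)] y [-23.  23.]
crosses z55 at [ 578.7 -164.4   55. ] want 582 lean 15.0 y-axis [-0.032 -0.999 -0.001]
low edge [ 588.7 -164.8   92.1] to floor 80.8
```

Emit:
move_arm --series '[[[-0.05,0.002,0.01],[0,0,0],-1],[[-0.1,0.002,0.01],[0,0,0],-1],[[-0.14,0.002,0.01],[0,0,0],-1],[[-0.17,0.002,0.01],[0,0,0],-1],[[-0.19,0.002,0.01],[0,0,0],-1],[[-0.19,0.002,0.01],[0,0,0],-1]]'

```text
clock: 62.87
tool_pos: [611.4, -165.6, 120.4]
tool_rot: [0.794, -0.014, 0.607, 0.008]
ft_force: [0.7, -0.5, -2.3]
grip_width: 62.1
grasp_force: 67.7
```

Emit:
move_arm --series '[[[-0.02,0,0],[0,0,0],-1],[[-0.04,0,0],[0,0,0],-1],[[-0.055,0,0],[0,0,0],-1],[[-0.07,0,0],[0,0,0],-1],[[-0.07,0,0],[0,0,0],-1]]'

```text
clock: 63.28
tool_pos: [606.5, -165.7, 101.2]
tool_rot: [0.793, -0.014, 0.608, 0.009]
ft_force: [0.3, 1.0, -1.3]
grip_width: 62.4
grasp_force: 67.8
```

```bash
python3 - <<'E'
from ik import *
insert(0,-11.5)
E
```

```text
{'clock': 63.28, 'joint_pos': [-0.7, 0.28, 2.27, 2.25, 0.88, -1.1], 'tool_pos': [606.46, -165.72, 101.23], 'ft_force': [0.29, 1.04, -1.27], 'grip_width': 62.44, 'grasp_force': 67.79}
side [(-70, 14, -17.2), (-55, 20, -17.2), (-40, 10, -16.7), (-25, 4, -16.8), (-10, 28, -16.3), (5, 38, -16.3), (20, 43, -16.7), (35, 42, -14.9)] y [-24.  23.]
top [(-70, 38, -19.6), (-55, 43, -18.1), (-40, 45, -17.9), (-25, 43, -17.6), (-10, 44, -17.3), (5, 53, -18.1), (20, 46, -17.5), (35, 90, -14.6)] y [-23.  23.]
crosses z55 at [ 582.  -164.8   55. ] want 582 lean 15.1 y-axis [-0.032 -0.999 -0.002]
low edge [ 571.1 -164.4   14.5] to floor 0.5
```

Emit:
move_arm --series '[[[0,0,0],[0,0,0],0],[[0,0,0],[0,0,0],0.6],[[0,0,0],[0,0,0],1],[[0,0,0],[0,0,0],1],[[0,0,0],[0,0,0],1],[[0,0,-0.1],[0,0,0],1],[[0,0,-0.18],[0,0,0],1],[[0.02,0,-0.2],[0,0,0],1],[[0.02,0,-0.2],[0,0,0],1]]'

```text
clock: 64.13
tool_pos: [549.4, -164.1, 123.8]
tool_rot: [0.793, -0.014, 0.609, 0.01]
ft_force: [1.3, -0.3, 0.4]
grip_width: 85.5
grasp_force: 0.0
```

Emit:
move_arm --series '[[[0.225,0,-0.061],[0,-0.277,0],1],[[0.225,0,-0.061],[0,-0.277,0],1],[[0.225,0,-0.061],[0,-0.277,0],1],[[0.225,0,-0.061],[0,-0.277,0],1],[[0.225,0,-0.061],[0,-0.277,0],1],[[0.225,0,-0.061],[0,-0.277,0],1],[[0.225,0,-0.061],[0,-0.277,0],1],[[0.225,0,-0.061],[0,-0.277,0],1],[[0.225,0,-0.061],[0,-0.277,0],1],[[0.225,0,-0.061],[0,-0.277,0],1],[[0.225,0,-0.061],[0,-0.277,0],1]]'

```text
clock: 65.05
tool_pos: [549.5, -163.6, 191.4]
tool_rot: [0.907, -0.015, 0.422, 0.005]
ft_force: [1.2, -0.5, 0.3]
grip_width: 85.2
grasp_force: 0.0
```

Emit:
move_arm --series '[[[-0.127,0.15,-0.276],[0.049,-0.277,-0.064],1],[[-0.127,0.15,-0.276],[0.049,-0.277,-0.064],1],[[-0.127,0.15,-0.276],[0.049,-0.277,-0.064],1],[[-0.127,0.15,-0.276],[0.049,-0.277,-0.064],1],[[-0.127,0.15,-0.276],[0.049,-0.277,-0.064],1],[[-0.127,0.15,-0.276],[0.049,-0.277,-0.064],1],[[-0.127,0.15,-0.276],[0.049,-0.277,-0.064],1],[[-0.127,0.15,-0.276],[0.049,-0.277,-0.064],1],[[-0.127,0.15,-0.276],[0.049,-0.277,-0.064],1]]'

```text
clock: 65.8
tool_pos: [460.1, -205.1, 215.1]
tool_rot: [0.975, 0.045, 0.216, -0.012]
ft_force: [-1.0, -0.4, 0.5]
grip_width: 85.3
grasp_force: 0.0
```

```bash
python3 - <<'E'
from h import *
pst(); tab(); axisfit(40,95,(531.1,270.8),("side",)); axisfit(40,95,(625.7,254.1),("side",))
s=vision.snapshot("side"); save(s,"end"); a=s["img"][110:370,120:420,::-1]; cv2.imwrite("pics/endc.png",cv2.resize(a,None,fx=2.2,fy=2.2,interpolation=cv2.INTER_CUBIC))
E
```

```text
{'clock': 65.8, 'joint_pos': [-0.82, -0.31, 2.17, 0.4, 1.04, 0.49], 'tool_pos': [460.06, -205.1, 215.11], 'ft_force': [-0.97, -0.37, 0.5], 'grip_width': 85.33, 'grasp_force': 0.0}
bar top y hist [(-71, 74), (-67, 74), (-63, 56), (-59, 50), (-55, 55), (-51, 17), (-47, 13)]
side 987 dx@0 0.4 slope 0.015 z@0 52.2 slope 0.000 a-range [-84.   9.] rms 2.5
side 774 dx@0 -0.2 slope 0.003 z@0 52.1 slope -0.001 a-range [-82.   9.] rms 2.3
```

View pics/endc.png

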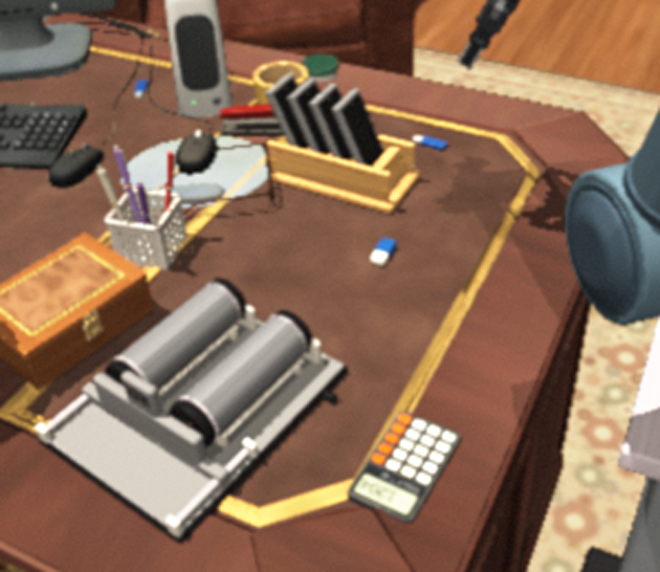

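All four phones stand in the rack (crop px 280–360,120). Both speakers lie between the bar and the end stop, and the calculator, eraser and memory stick are where they were. I'm handing in.

```bash
python3 -c "
from workcell import r
print(r.close_job())"
```

```text
the job is handed in; nothing more can be done
None
```

I handed the job in at about 66 s on the robot's clock: both speakers lie in their cradles, base end to the bar, with the bar pushed home against them, all four phones stand one to a slot in the rack, and nothing else on the desk was disturbed. The hand-in call gave no verdict.

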